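# Pack the spice box and sweep its lid shut

### The job

Pack the spice box and shut it: move the canisters in the box apart to make room between them, set the one standing on the counter upright in the gap, and press every cap that sits high fully home. Then slide the box's wooden lid across the row until it is fully shut; its edge sweeps close over the knobs and catches on anything left standing too high. Keep all canisters upright and leave the cup, coaster, spoon and pepper mill where they are.

Things in the scene. Friction and masses are not known exactly. Their poses are not given: they have to be found in the camera images.
- spice_box: Wooden spice box fixed on the counter, 86 (own x) x 270 (y) x 80 mm high, walls 10 mm. One trough inside, 66 mm wide, 250 mm long along y, centred, floor 8 mm up; canisters stand in it in a row. A lid slides along y in grooves, underside 68 mm above the counter: a knob with cap home passes 4 mm under it. Wall at the -y end 67 mm high, others 80. Origin: centre of underside, z up.
- box_lid (a joint): How far the box's sliding lid is open (m): 0 = fully shut against the +y end wall, 0.215 at most; it opens towards the box's -y end and overhangs there. When it is open by q, the trough is uncovered from y = 0.1245 - q of the box to the +y end. The lid is 6 mm thick and slides with about 2 N.
- lid_batten (a point): Centre of the wooden batten across the top of the sliding lid near its -y end, for pushing it: 50 (x) by 12 (y) by 16 mm high, its underside 74 mm and its top 90 mm above the counter. It moves with the lid; with the lid shut it lies 0.123 m to the -y side of the box's centre. Behind the lid a shelf post rises from the counter: its front face is 0.565 m ahead of the robot's base, from y = -0.065 to 0.015.
- canister_a: White stoneware spice canister, upright: body 56 mm diameter, 40 mm high; push-in dark wooden cap: disc 54 mm diameter with a round knob 16 mm diameter, 11 mm high. With the cap home, knob top 56 mm and disc top 45 mm above the underside. 0.15 to 0.24 kg; may be lifted by knob or body. Origin: centre of underside, z up. Starts in the box, on either side of the middle gap.
- canister_b: White stoneware spice canister, upright: body 56 mm diameter, 40 mm high; push-in dark wooden cap: disc 54 mm diameter with a round knob 16 mm diameter, 11 mm high. With the cap home, knob top 56 mm and disc top 45 mm above the underside. 0.15 to 0.24 kg; may be lifted by knob or body. Origin: centre of underside, z up. Starts in the box, across the gap from a.
- canister_c: White stoneware spice canister, upright: body 56 mm diameter, 40 mm high; push-in dark wooden cap: disc 54 mm diameter with a round knob 16 mm diameter, 11 mm high. With the cap home, knob top 56 mm and disc top 45 mm above the underside. 0.15 to 0.24 kg; may be lifted by knob or body. Origin: centre of underside, z up. Starts on the counter at the +y side.
- canister_d: White stoneware spice canister, upright: body 56 mm diameter, 40 mm high; push-in dark wooden cap: disc 54 mm diameter with a round knob 16 mm diameter, 11 mm high. With the cap home, knob top 56 mm and disc top 45 mm above the underside. 0.15 to 0.24 kg; may be lifted by knob or body. Origin: centre of underside, z up. Starts in the box at the -y end, largely under the open lid.
- cap_a (a joint): How high the push-in cap of canister a sits: 0 = fully home, up to 0.012 m raised (it starts raised by 9 to 12 mm). A rubber seal holds it by friction: about 6 N straight down on the knob moves it, and it stays where it is left. It does not come off.
- cap_b (a joint): How high the push-in cap of canister b sits: 0 = fully home, up to 0.012 m raised (it starts home). A rubber seal holds it by friction: about 6 N straight down on the knob moves it, and it stays where it is left. It does not come off.
- cap_c (a joint): How high the push-in cap of canister c sits: 0 = fully home, up to 0.012 m raised (it starts raised by 9 to 12 mm). A rubber seal holds it by friction: about 6 N straight down on the knob moves it, and it stays where it is left. It does not come off.
- cap_d (a joint): How high the push-in cap of canister d sits: 0 = fully home, up to 0.012 m raised (it starts home). A rubber seal holds it by friction: about 6 N straight down on the knob moves it, and it stays where it is left. It does not come off.
- espresso_cup: Bystander: small white cup with a green band, 63 x 88 x 51 mm, on the coaster. Origin: centre of its underside.
- coaster: Bystander: round wooden coaster, 95 mm in diameter, 8 mm thick, under the cup. Origin: centre of its underside.
- teaspoon: Bystander: silver teaspoon, 138 mm long, lying on the counter. Origin: centre of its underside.
- pepper_mill: Bystander: dark wooden pepper mill, 58 mm in diameter, 170 mm high, standing beyond the canister on the counter. Origin: centre of its underside.
Mind the look-alikes: they are no part of the job. What is shaped like the canister_c but orange or pink is not meant.

How it is judged:
On the way:
1. all four canisters stand upright on the box's floor with their caps pressed home (x of canister_a in the frame of spice_box between -0.012 and 0.012 m and y of canister_a in the frame of spice_box between -0.11 and 0.11 m and z of each of canister_a, canister_b, canister_c, canister_d in the frame of spice_box below 0.014 m and angle between each of canister_a, canister_b, canister_c, canister_d's own z axis and vertical below 0.15 rad and x of canister_b in the frame of spice_box between -0.012 and 0.012 m and y of canister_b in the frame of spice_box between -0.11 and 0.11 m and x of canister_c in the frame of spice_box between -0.012 and 0.012 m and y of canister_c in the frame of spice_box between -0.11 and 0.11 m and x of canister_d in the frame of spice_box between -0.012 and 0.012 m and y of canister_d in the frame of spice_box between -0.11 and 0.11 m and value of joint each of cap_a, cap_b, cap_c, cap_d below 0.004 m), for 0.2 s.
At the end, for the whole second after the job is handed in: The box's lid is shut to within 4 mm; all four canisters stand upright (within 0.15 rad) and at rest on the floor of the box's trough; every cap is home to within 4 mm (all of step 1 and value of joint box_lid below 0.004 m and linear speed of each of canister_a, canister_b, canister_c, canister_d below 0.02 m/s); the robot touches nothing.
It fails at once if a canister is tipped over (more than 0.7 rad) (angle between any of canister_a, canister_b, canister_c, canister_d's own z axis and vertical above 0.7 rad).
It fails at once if the cup, coaster, spoon or pepper mill is moved by more than 30 mm (distance of any of espresso_cup, coaster, teaspoon, pepper_mill from where it was at the start of the episode above 0.03 m).
It also fails if it takes over 72 s, if anything falls off the work surface, if the arm or the gripper's body presses on something with over 40 N, if the wrist force passes 120 N, or if a joint passes its speed limit or range.

### The arm

A 6-joint arm with a two-finger parallel gripper is mounted at the origin on a cart in front of the work surface, level with it; the furniture and walls round the work are solid. World frame = base frame: x ahead of the robot, y to its left, z up, the work surface at z = 0. Lengths are in m, angles in rad, forces in N, time in s.
With the tool pointing down it reaches from about 0.35 to 0.775 m from the base axis. Payload 5.5 kg.
Tool frame: the origin (TCP) lies between the finger pads; the fingertips stand manip.nose_length ahead of it and the grasp point (between the pads) lies 11 mm behind it (manip.nose_length is the distance from the TCP to the fingertips, in m); x points along the fingers, y is the direction in which the jaws open and shut, and the axes are right-handed (so a half turn about x gives the same grasp; the last joint's range is limited). The gripper opens to 85 mm and grips with 20 to 120 N. Pads are 22 mm wide; open, the fingers measure 114 mm over their backs; the gripper's body (76 mm by 85 mm) begins 54 mm behind the grasp point. The pads swing forward as they close: fully open they stand 13 mm farther back than shut.
Start: joints at [-1.307, 0.313, 0.046, 1.304, 0, 1.431], TCP at [0.226, -0.529, 0.239] pointing down, gripper open.
Joint ranges: [-2.76, 2.76], [-0.86, 1.69], [-1.03, 1.26], [-2.2, 2.34], [-1.47, 1.5], [-3.14, 3.14]. Speed limits (rad/s): [2.57, 2.57, 3.14, 3.14, 3.14, 3.14].

### API

Orientations are given as a rotation vector (axis times angle).
In Python, from bench import monitor, capture, get_calibration, order, manip gives the robot as it stands. The module is installed in compiled form; this text tells all that it offers.
- The arm moves only by the shell command python3 -m handwheel 'ROWS' [FORCE]. ROWS is JSON, a list of rows, each a list of 7 numbers: the turn, a rotation vector about the tool's x, y, z in rad, then the shift along the tool's x, y, z in m, then the opening, from -1 (shut) to 1 (fully open). A call has exactly 10 rows; each row shifts and turns the pose as measured when the row begins, along the tool's axes as they then stand; what a row does not reach is not made up. A row lasts 1/12 s, in which the tool goes at most 41.7 mm and 7.16 degrees, less where a joint would pass 70% of its speed; a pose out of reach is approached as far as the arm can. A call is refused whole if a number of a shift passes 0.0417 or a number of a turn 0.125, either way. A call with a gripper value outside its range is refused whole. The fingers move at their own pace and stop on an object; FORCE is the grip in N (left out, the last holds). Time passes only in rows, so rows that do not move let the fingers close, or fill a call up. It gives the time, the measured TCP pose, the force and the opening at its end, in the units of the state.
- monitor.get_state(): the state, without advancing time (a new reading comes with each control period).
- capture(name): name is "scene" or "top" or "wrist"; returns (picture, depth): 384x512x3 uint8, red, green, blue; 384x512 float32, m along the optical axis (not along the pixel's ray), 0 where there is no reading.
- get_calibration(name): a dict with "fx", "fy", "cx", "cy" (pixels), "camera_from_world" (4x4, takes a point from world to camera coordinates). Camera axes: x right, y down, z forward; pixel columns grow to the right and rows downward; lengths in m; the calibration is good to about 2 mm. A picture is of the moment at which its call begins: read the wrist's pose just before it. get_calibration takes no time and is no camera call; for the wrist camera it gives the pose at the moment of the call.
- order.job_done(): hands the job in, once; it reports no verdict.
The state is a dict: "clock": time; "joint_positions": joint angles; "qd": joint speeds; "joint_efforts": joint torques, N m; "ee_pos": TCP position; "ee_rot": TCP orientation; "wrist_force": force on the tool from outside, world axes, zero at the start; "wrist_torque": the same for the moment, N m; "width": opening from 0.0 (shut) to 1.0 (fully open).
Only numpy, scipy, OpenCV 4.12 (cv2) and the standard library are available. Lean on these libraries where they do the work, as an engineer would, in place of code of your own. Each camera call takes 0.05 s, during which the arm holds its last target.

## Working session

There is one attempt and no reset: what is moved stays moved. The work goes in short steps, Python scripts to look and compute and a shell command to move; the robot and the scene stay as the last step left them, time stands still between calls to the robot, and variables do not carry over. Pictures are saved under pics/ and viewed, and the job is handed in when it is done.

```bash
mkdir -p pics; ls; python3 - <<'E'
from bench import monitor, capture, get_calibration, order, manip
import cv2
print(monitor.get_state()); print(manip.nose_length)
import numpy as np
for n in ["scene","top"]:
    p,d=capture(n); cv2.imwrite(f"pics/{n}0.png",p[:,:,::-1]); np.savez(f"{n}0.npz",p=p,d=d)
    print(n,get_calibration(n))
E
```

```text
pics
{'clock': 0.0, 'joint_positions': array([-1.30658033e+00,  3.13979974e-01,  4.50008098e-02,  1.30361412e+00,
       -4.51476463e-06,  1.43122186e+00]), 'qd': array([ 0.00066031,  0.00073303, -0.00228958,  0.00237319, -0.0010765 ,
       -0.0020376 ]), 'joint_efforts': array([ 3.77139542e-03, -4.80632865e+01,  2.98531634e+01,  1.95192784e-02,
        5.86844067e-05,  1.80145776e-05]), 'ee_pos': array([ 0.22579498, -0.52827612,  0.23842942]), 'ee_rot': array([ 1.99999767,  0.41122214, -2.00023536]), 'wrist_force': array([ 0.40247798, -0.21922894, -0.73350581]), 'wrist_torque': array([-0.04118804,  0.02029177,  0.00525171]), 'width': 1.0027755862967223}
0.008
scene {'fx': 374.0295445279381, 'fy': 374.0295445279381, 'cx': 252.24880025851226, 'cy': 188.58747428649284, 'camera_from_world': array([[-0.74713666, -0.66465435,  0.00462768,  0.43746306],
       [-0.38374319,  0.42565928, -0.8194848 ,  0.23368348],
       [ 0.54270432, -0.61404298, -0.57308223,  1.29543808],
       [ 0.        ,  0.        ,  0.        ,  1.        ]])}
top {'fx': 493.8971422906185, 'fy': 493.8971422906185, 'cx': 255.1836986689271, 'cy': 194.09290580693315, 'camera_from_world': array([[ 0.00896407, -0.99995505, -0.00309062,  0.04698409],
       [-0.9979037 , -0.00874749, -0.06412249,  0.50883301],
       [ 0.06409258,  0.00365894, -0.99793725,  1.81625976],
       [ 0.        ,  0.        ,  0.        ,  1.        ]])}
```

View pics/scene0.png

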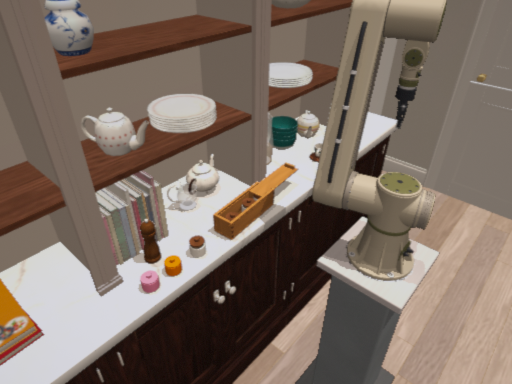

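View pics/top0.png

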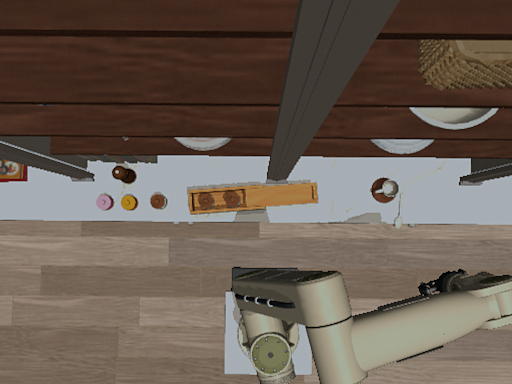

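The scene picture shows the open box (~245,205), the white canister with dark cap (197,246), orange (173,265) and pink (150,281) look-alikes, and the mill (151,242). In the top view these are the canister at (158,201), orange (129,202), pink (104,202), mill (123,173), cup (388,187) and spoon (398,212).

```bash
cat > h.py <<'E'
import numpy as np, cv2
from bench import monitor, capture, get_calibration
def ray(cal,u,v,z):
    M=cal['camera_from_world']; R=M[:3,:3]; o=-R.T@M[:3,3]
    d=R.T@np.array([(u-cal['cx'])/cal['fx'],(v-cal['cy'])/cal['fy'],1]); return o+d*(z-o[2])/d[2]
def pt(cal,u,v,dep):
    M=cal['camera_from_world']; R=M[:3,:3]
    return R.T@(np.array([(u-cal['cx'])/cal['fx'],(v-cal['cy'])/cal['fy'],1])*dep-M[:3,3])
def cloud(cal,d):
    v,u=np.mgrid[:d.shape[0],:d.shape[1]]
    M=cal['camera_from_world']; R=M[:3,:3]
    c=np.stack([(u-cal['cx'])/cal['fx']*d,(v-cal['cy'])/cal['fy']*d,d],-1)-M[:3,3]
    return c@R
E
python3 - <<'E'
from h import *
for n,x0,y0,w,h,s in [("top",90,150,240,80,3),("scene",130,150,180,150,4)]:
    z=np.load(n+"0.npz"); p=z['p'][y0:y0+h,x0:x0+w,::-1]
    cv2.imwrite(f"pics/{n}0c.png",cv2.resize(p,None,fx=s,fy=s,interpolation=cv2.INTER_CUBIC))
cal=get_calibration("top"); z=np.load("top0.npz"); d=z['d']; C=cloud(cal,d)
for u,v in [(158,201),(129,202),(104,202),(123,173),(388,187),(398,212),(205,200),(232,199),(280,193),(315,192),(190,200),(220,188)]:
    print(u,v,C[v,u].round(3))
E
```

```text
158 201 [0.477 0.401 0.07 ]
129 202 [0.473 0.509 0.057]
104 202 [0.472 0.598 0.06 ]
123 173 [0.569 0.509 0.147]
388 187 [ 0.539 -0.441  0.016]
398 212 [ 0.447 -0.482 -0.002]
205 200 [0.483 0.233 0.058]
232 199 [0.487 0.135 0.07 ]
280 193 [ 0.51  -0.038  0.071]
315 192 [ 0.513 -0.162  0.091]
190 200 [0.482 0.286 0.07 ]
220 188 [0.525 0.177 0.082]
```

View pics/top0c.png

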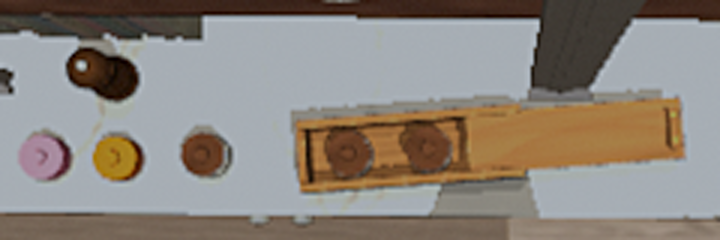

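View pics/scene0c.png

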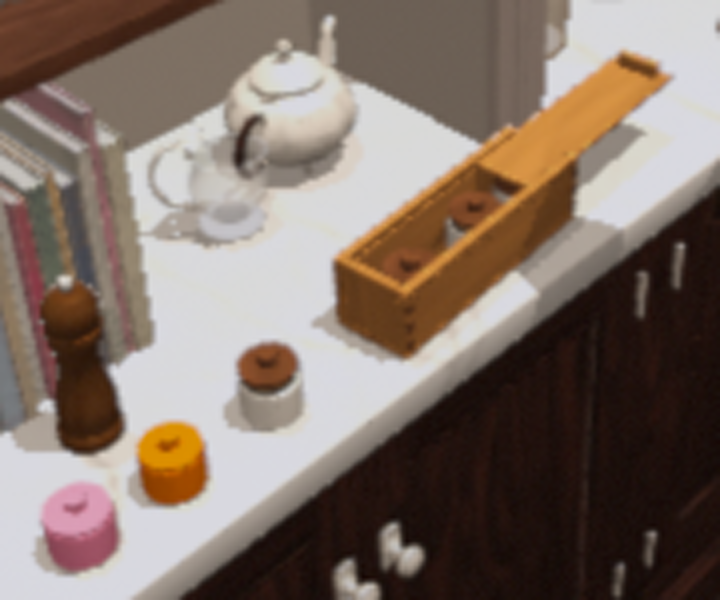

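c's candidates: white body with dark cap (158,201 top; 197,246 scene), orange (129,202), pink (104,202), and the two in the box (205,200),(232,199). By the description it's (158,201), and the close crop shows a dark wooden cap over a white body there. Next, the box frame.

```bash
python3 - <<'E'
from h import *
cal=get_calibration("top"); z=np.load("top0.npz"); d=z['d']; p=z['p']; C=cloud(cal,d)
hsv=cv2.cvtColor(p,cv2.COLOR_RGB2HSV)
# wood of box
m=((hsv[...,0]>8)&(hsv[...,0]<25)&(hsv[...,1]>120)&(hsv[...,2]>90)).astype(np.uint8)
m[:, :175]=0; m[:, 330:]=0; m[:170]=0; m[222:]=0
print(m.sum())
cs,_=cv2.findContours(m,cv2.RETR_EXTERNAL,cv2.CHAIN_APPROX_NONE); c=max(cs,key=cv2.contourArea)
q=np.array([ray(cal,u,v,0.08)[:2] for u,v in c[:,0]]).astype(np.float32)
r=cv2.minAreaRect(q); print(r, cv2.boxPoints(r))
# edges by column -> y bins
P=C[m>0]
for lo in np.arange(-0.18,0.30,0.02):
    s=P[(P[:,1]>lo)&(P[:,1]<lo+.02)]
    if len(s): print(round(lo,2),len(s),s[:,0].min().round(3),s[:,0].max().round(3),np.median(s[:,2]).round(3),s[:,2].max().round(3), [np.median([ray(cal,u,f(c[:,0][c[:,0,0]==u][:,1]),0.08)[0] for u in set(c[:,0,0]) if lo<ray(cal,u,195,.08)[1]<lo+.02] or [0]).round(4) for f in (min,max)])
print(P[:,1].min(),P[:,1].max())
# dark caps
b=((hsv[...,2]<140)&(hsv[...,0]<12)&(hsv[...,1]>100)).astype(np.uint8)
b[:190]=0;b[215:]=0
n,l,st,ce=cv2.connectedComponentsWithStats(b)
for i in range(1,n):
    if st[i,4]>20: print(st[i],ce[i],[ray(cal,*ce[i],h)[:2].round(4) for h in (.045,.055,.065)],np.percentile(C[l==i][:,2],[50,90,98]).round(3))
E
```

```text
2583
((0.4934813380241394, 0.060030773282051086), (0.08591629564762115, 0.4583597183227539), 4.802053928375244) [[ 0.4314885   0.28481   ]
 [ 0.46985945 -0.17194082]
 [ 0.55547416 -0.16474846]
 [ 0.5171032   0.29200238]]
-0.18 38 0.478 0.546 0.086 0.097 [np.float64(0.5353), np.float64(0.4815)]
-0.16 111 0.478 0.547 0.075 0.097 [np.float64(0.5459), np.float64(0.4777)]
-0.14 117 0.478 0.553 0.072 0.085 [np.float64(0.5458), np.float64(0.4776)]
-0.12 100 0.474 0.543 0.074 0.086 [np.float64(0.542), np.float64(0.4756)]
-0.1 119 0.474 0.548 0.075 0.084 [np.float64(0.5418), np.float64(0.4736)]
-0.08 96 0.47 0.539 0.074 0.082 [np.float64(0.538), np.float64(0.4734)]
-0.06 119 0.47 0.539 0.075 0.087 [np.float64(0.5379), np.float64(0.4697)]
-0.04 104 0.466 0.535 0.074 0.087 [np.float64(0.5341), np.float64(0.4695)]
-0.02 108 0.466 0.535 0.074 0.086 [np.float64(0.5339), np.float64(0.4658)]
-0.0 119 0.455 0.535 0.073 0.084 [np.float64(0.5301), np.float64(0.4656)]
0.02 118 0.454 0.538 0.075 0.091 [np.float64(0.5371), np.float64(0.4547)]
0.04 157 0.391 0.544 0.075 1.845 [np.float64(0.5352), np.float6
[... 811 characters left out ...]
.28 54 0.438 0.522 0.08 0.095 [np.float64(0.517), np.float64(0.4381)]
-0.17124543975452777 0.29940356245049393
[372 190  22  12 130] [381.10769231 196.9       ] [array([ 0.5003, -0.4081]), array([ 0.4997, -0.4056]), array([ 0.4991, -0.4031])] [0.007 0.013 0.017]
[226 193  14  14 116] [232.62931034 199.28448276] [array([0.4868, 0.1336]), array([0.4863, 0.1331]), array([0.4858, 0.1326])] [0.063 0.071 0.078]
[151 195  13  13 106] [156.89622642 200.64150943] [array([0.4795, 0.4101]), array([0.479 , 0.4081]), array([0.4785, 0.406 ])] [0.056 0.063 0.07 ]
[199 194  15  15 111] [206.08108108 200.44144144] [array([0.4818, 0.2304]), array([0.4813, 0.2294]), array([0.4808, 0.2284])] [0.055 0.063 0.071]
```

```bash
cat > go.py <<'E'
# usage: python3 go.py x y z [yawdeg of jaw axis]: prints shift in tool axes and turn about tool x
import sys
from h import *
from scipy.spatial.transform import Rotation as Ro
s=monitor.get_state(); R=Ro.from_rotvec(s['ee_rot']).as_matrix()
e=s['ee_pos']; print('t',round(s['clock'],2),'ee',e.round(4),'F',s['wrist_force'].round(1),'w',round(s['width'],3))
BO=np.array([0.4856,0.1539]); by=np.array([-.0838,.9965]); bx=np.array([.9965,.0838])
r=e[:2]-BO; print('box frame x,y',(r@bx).round(4),(r@by).round(4),' toolx',R[:,0].round(3),'jaw yaw deg',np.degrees(np.arctan2(R[1,1],R[0,1])).round(2))
a=[float(v) for v in sys.argv[1:]]
if len(a)>=3:
    # tool-down correction + yaw
    if len(a)==4: yw=np.radians(a[3])
    else: yw=np.arctan2(R[1,1],R[0,1])
    T=np.column_stack([[0,0,-1],[np.cos(yw),np.sin(yw),0],np.cross([0,0,-1],[np.cos(yw),np.sin(yw),0])])
    print('turn',Ro.from_matrix(R.T@T).as_rotvec().round(4))
    dw=np.array(a[:3])-e
    print('world d',dw.round(4),'tool shift now',(R.T@dw).round(4),'after turn',(T.T@dw).round(4))
E
python3 go.py 0.486 0.133 0.2 94.8; python3 go.py 0.486 0.133 0.2 -85.2;python3 go.py 0.479 0.4085 0.15 94.8
```

```text
t 0.1 ee [ 0.2258 -0.5283  0.2385] F [-0.5 -0.2  0.1] w 0.996
box frame x,y -0.316 -0.658  toolx [-0.     0.002 -1.   ] jaw yaw deg -66.86
turn [-2.8215e+00 -2.4000e-03 -0.0000e+00]
world d [ 0.2602  0.6613 -0.0385] tool shift now [ 0.0395 -0.5058 -0.4991] after turn [0.0385 0.6372 0.3146]
t 0.1 ee [ 0.2258 -0.5283  0.2385] F [-0.5 -0.2  0.1] w 0.996
box frame x,y -0.316 -0.658  toolx [-0.     0.002 -1.   ] jaw yaw deg -66.86
turn [ 0.3201 -0.      0.0017]
world d [ 0.2602  0.6613 -0.0385] tool shift now [ 0.0395 -0.5058 -0.4991] after turn [ 0.0385 -0.6372 -0.3146]
t 0.1 ee [ 0.2258 -0.5283  0.2385] F [-0.5 -0.2  0.1] w 0.996
box frame x,y -0.316 -0.658  toolx [-0.     0.002 -1.   ] jaw yaw deg -66.86
turn [-2.8215e+00 -2.4000e-03 -0.0000e+00]
world d [ 0.2532  0.9368 -0.0885] tool shift now [ 0.0899 -0.7618 -0.6009] after turn [0.0885 0.9123 0.3307]
```

```bash
python3 -m handwheel '[[0.1,0,0,0,0,-0.03,-1],[0.1,0,0,0,-0.02,-0.03,-1],[0,0,0,0,-0.02,-0.03,-1],[0,0,0,0,-0.03,-0.03,-1],[0,0,0,0,-0.03,-0.03,-1],[0,0,0,0,-0.03,-0.02,-1],[0,0,0,0,-0.03,-0.02,-1],[0,0,0,0,-0.03,-0.02,-1],[0,0,0,0,-0.03,-0.02,-1],[0,0,0,0,-0.03,-0.02,-1]]' 40; python3 go.py 0.486 0.133 0.2 94.8; python3 -c "
from h import *
print(monitor.get_state()['joint_positions'])"
```

```text
clock: 0.93
ee_pos: [0.4212, -0.2222, 0.2323]
ee_rot: [2.126, 0.199, -2.136]
wrist_force: [0.7, 0.1, 0.1]
width: 0.001
t 0.93 ee [ 0.4212 -0.2222  0.2323] F [0.7 0.1 0.1] w 0.001
box frame x,y -0.0957 -0.3694  toolx [-0.005  0.007 -1.   ] jaw yaw deg -79.75
turn [-3.0463 -0.011   0.0068]
world d [ 0.0648  0.3552 -0.0323] tool shift now [ 0.0343 -0.3377 -0.1272] after turn [0.0323 0.3485 0.0943]
[-6.55404965e-01  1.31328937e-01 -2.03930870e-01  1.24381234e+00
  1.90932044e-03  2.30718191e+00]
```

```bash
python3 -m handwheel '[[-0.124,0,0,0,-0.02,0,-1],[-0.124,0,0,0,-0.02,0,-1],[-0.124,0,0,0,-0.02,0,-1],[-0.124,0,0,0,-0.02,0,-1],[-0.124,0,0,0,0,0,-1],[-0.124,0,0,0,0,0,-1],[-0.124,0,0,0,0,0,-1],[-0.124,0,0,0,0,0,-1],[-0.124,0,0,0,0,0,-1],[-0.124,0,0,0,0,0,-1]]'; python3 -m handwheel '[[-0.124,0,0,0,0,0,-1],[-0.124,0,0,0,0,0,-1],[-0.124,0,0,0,0,0,-1],[-0.124,0,0,0,0,0,-1],[-0.124,0,0,0,0,0,-1],[-0.124,0,0,0,0,0,-1],[-0.124,0,0,0,0,0,-1],[-0.124,0,0,0,0,0,-1],[-0.124,0,0,0,0,0,-1],[-0.124,0,0,0,0,0,-1]]'; python3 go.py 0.4 0.09 0.25 94.8; python3 -c "
from h import *
print(monitor.get_state()['joint_positions'])
p,d=capture('wrist');cv2.imwrite('pics/w0.png',p[:,:,::-1])
print(get_calibration('wrist'))"
```

```text
clock: 1.77
ee_pos: [0.3896, -0.1335, 0.2297]
ee_rot: [1.312, 1.16, -1.313]
wrist_force: [-0.9, 0.9, -0.2]
width: 0.001
clock: 2.6
ee_pos: [0.3865, -0.1315, 0.2263]
ee_rot: [0.37, 1.563, -0.35]
wrist_force: [0.0, -0.1, -0.5]
width: 0.001
t 2.6 ee [ 0.3865 -0.1315  0.2263] F [ 0.  -0.1 -0.5] w 0.001
box frame x,y -0.1227 -0.2761  toolx [-0.019  0.017 -1.   ] jaw yaw deg 63.78
turn [-0.5412 -0.0216 -0.0134]
world d [0.0135 0.2215 0.0237] tool shift now [-0.0202  0.2049 -0.0862] after turn [-0.0237  0.2196  0.032 ]
[-0.5291925   0.01526274 -0.34613509  1.23393748  0.00529576 -0.07177195]
{'fx': 302.6504479235515, 'fy': 302.6504479235515, 'cx': 257.9029764669211, 'cy': 185.4044768082445, 'camera_from_world': array([[ 0.43558126,  0.90012322,  0.006867  , -0.05145931],
       [ 0.86255542, -0.41955908,  0.28278672, -0.41893987],
       [ 0.257424  , -0.11725343, -0.95915823,  0.25383008],
       [ 0.        ,  0.        ,  0.        ,  1.        ]])}
```

View pics/w0.png

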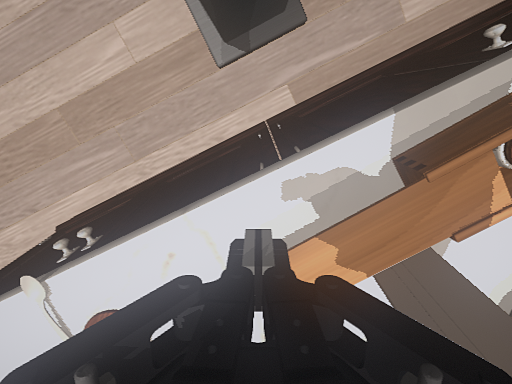

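```bash
python3 -m handwheel '[[-0.124,0,0,-0.002,0.03,0,-1],[-0.124,0,0,-0.002,0.03,0,-1],[-0.124,0,0,-0.002,0.03,0.01,-1],[-0.124,0,0,0,0.03,0.01,-1],[-0.045,-0.02,-0.013,0,0.03,0.01,-1],[0,0,0,0,0.03,0.02,-1],[0,0,0,0,0.03,0.02,-1],[0,0,0,0,0.03,0.02,-1],[0,0,0,0,0.02,0.02,-1],[0,0,0,0,0,0,-1]]';  python3 go.py 0.486 0.133 0.25 94.8; python3 -c "
from h import *
print(monitor.get_state()['joint_positions'])
p,d=capture('wrist');cv2.imwrite('pics/w1.png',p[:,:,::-1]);c=get_calibration('wrist');np.savez('w1.npz',p=p,d=d,**c)
M=c['camera_from_world'];print(-M[:3,:3].T@M[:3,3])"
```

```text
clock: 3.48
ee_pos: [0.5222, 0.1364, 0.2315]
ee_rot: [-0.049, 1.569, 0.057]
wrist_force: [0.2, -0.6, -0.1]
width: -0.0
t 3.48 ee [0.5222 0.1364 0.2315] F [ 0.2 -0.6 -0.1] w -0.0
box frame x,y 0.035 -0.0205  toolx [ 0.001  0.005 -1.   ] jaw yaw deg 93.89
turn [-0.016   0.0011 -0.0049]
world d [-0.0362 -0.0034  0.0185] tool shift now [-0.0186 -0.0008 -0.0364] after turn [-0.0185 -0.0003 -0.0364]
[ 0.10401045  0.24568245 -0.06434659  1.25957902  0.00482723  0.03619078]
[0.44256838 0.12903578 0.36558297]
```

View pics/w1.png

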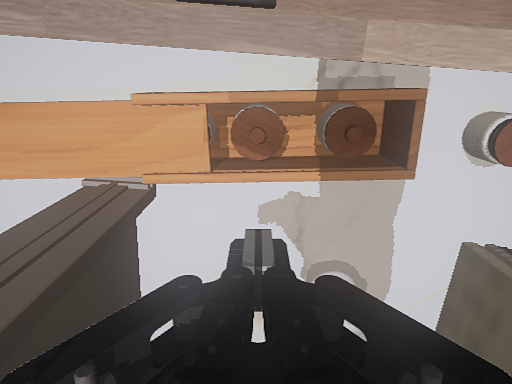

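The wrist view shows a's knob (257,135), b's knob (353,133), c's cap (505,140), the lid edge at column ~210, and a sliver of d's white body (212,128). The wall rim corners are about (427,90) and (416,180).

```bash
python3 - <<'E'
from h import *
z=np.load('w1.npz'); cal={k:z[k] for k in z.files}; p=z['p']; d=z['d']
BO=np.array([0.4856,0.1539]); by=np.array([-.0838,.9965]); bx=np.array([.9965,.0838])
f=lambda q:(np.round([(q[:2]-BO)@bx,(q[:2]-BO)@by],4))
for n,u,v,h in [('+y-x corner',427,89,.08),('+y+x corner',416,180,.08),('-y-x corner',132,94,.08),('-y+x',143,183,.08),('lid edge top',206,102,.074),('lid edge',209,174,.074),('a knob',257,135,.074),('b knob',353,133,.064)]:
    q=ray(cal,u,v,h); print(n,q.round(4),f(q),'depth pt',pt(cal,u,v,d[v,u]).round(3))
cv2.imwrite('pics/w1c.png',cv2.resize(p[80:190,120:440,::-1],None,fx=2.4,fy=2.4,interpolation=cv2.INTER_CUBIC))
E
```

```text
+y-x corner [0.4324 0.2823 0.08  ] [-0.0423  0.1324] depth pt [ 0.429  0.326 -0.001]
+y+x corner [0.5175 0.2919 0.08  ] [0.0434 0.1348] depth pt [ 0.539  0.338 -0.002]
-y-x corner [0.455  0.0173 0.08  ] [-0.042  -0.1336] depth pt [0.455 0.017 0.08 ]
-y+x [0.5388 0.0233 0.08  ] [ 0.0421 -0.1347] depth pt [0.539 0.023 0.079]
lid edge top [0.4577 0.083  0.074 ] [-0.0338 -0.0683] depth pt [0.457 0.084 0.08 ]
lid edge [0.5269 0.0871 0.074 ] [ 0.0356 -0.07  ] depth pt [0.525 0.088 0.08 ]
a knob [0.4849 0.1323 0.074 ] [-0.0025 -0.0215] depth pt [0.485 0.132 0.073]
b knob [0.4779 0.2274 0.064 ] [-0.0015  0.0739] depth pt [0.478 0.227 0.064]
```

View pics/w1c.png

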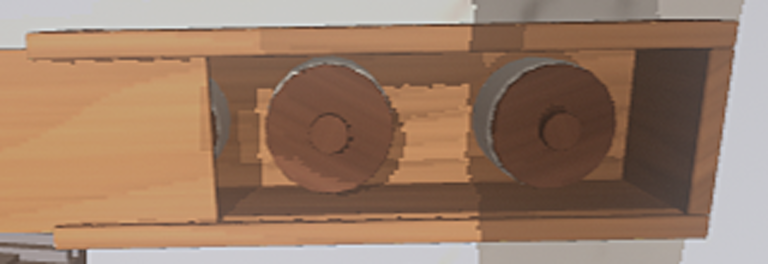

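```bash
python3 -m handwheel '[[-0.016,0,-0.005,0,0,-0.02,-1],[0,0,0,0,0,-0.016,-1],[0,0,0,0.03,0,0,-1],[0,0,0,0.03,0,0,-1],[0,0,0,0.03,0,0,-1],[0,0,0,0.02,0,0,-1],[0,0,0,0.02,0,0,-1],[0,0,0,0,0,0,-1],[0,0,0,0,0,0,-1],[0,0,0,0,0,0,-1]]';  python3 go.py 0.485 0.1325 0.075 94.8
```

```text
clock: 4.37
ee_pos: [0.4764, 0.1251, 0.0969]
ee_rot: [-0.051, 1.577, 0.044]
wrist_force: [-0.2, -0.4, 0.2]
width: -0.004
t 4.37 ee [0.4764 0.1251 0.0969] F [-0.2 -0.4  0.2] w -0.004
box frame x,y -0.0116 -0.0279  toolx [-0.006 -0.005 -1.   ] jaw yaw deg 93.49
turn [-0.0229 -0.0068  0.0042]
world d [ 0.0086  0.0074 -0.0219] tool shift now [0.0218 0.0069 0.0092] after turn [0.0219 0.0066 0.0092]
```

```bash
python3 -m handwheel '[[-0.023,-0.007,0.004,0,0.007,0.009,-1],[0,0,0,0,0,0,-1],[0,0,0,0.008,0,0,-1],[0,0,0,0.006,0,0,-1],[0,0,0,0.005,0,0,-1],[0,0,0,0.004,0,0,-1],[0,0,0,0.003,0,0,-1],[0,0,0,0.003,0,0,-1],[0,0,0,0.002,0,0,-1],[0,0,0,0,0,0,-1]]';  python3 go.py 0.485 0.1325 0.072 94.8
```

```text
clock: 5.2
ee_pos: [0.4918, 0.1337, 0.0724]
ee_rot: [-0.066, 1.554, 0.067]
wrist_force: [-0.2, 0.0, 0.6]
width: -0.002
t 5.2 ee [0.4918 0.1337 0.0724] F [-0.2  0.   0.6] w -0.002
box frame x,y 0.0045 -0.0207  toolx [ 0.015  0.001 -1.   ] jaw yaw deg 94.87
turn [0.0012 0.0153 0.0003]
world d [-0.0068 -0.0012 -0.0004] tool shift now [ 0.0003 -0.0006 -0.0069] after turn [ 0.0004 -0.0006 -0.0069]
```

```bash
python3 -m handwheel '[[0,0.015,0,0,0,-0.006,-1],[0,0,0,0,0,0,-1],[0,0,0,0.002,0,0,-1],[0,0,0,0.002,0,0,-1],[0,0,0,0.002,0,0,-1],[0,0,0,0.002,0,0,-1],[0,0,0,0.002,0,0,-1],[0,0,0,0.002,0,0,-1],[0,0,0,0.002,0,0,-1],[0,0,0,0.002,0,0,-1]]';  python3 go.py 0.485 0.1325 0.072 94.8
```

```text
clock: 6.03
ee_pos: [0.4858, 0.1333, 0.0718]
ee_rot: [-0.069, 1.562, 0.066]
wrist_force: [-7.6, -0.4, 21.6]
width: 0.0
t 6.03 ee [0.4858 0.1333 0.0718] F [-7.6 -0.4 21.6] w 0.0
box frame x,y -0.0016 -0.0205  toolx [ 0.008 -0.001 -1.   ] jaw yaw deg 94.93
turn [0.0023 0.0077 0.002 ]
world d [-0.0008 -0.0008  0.0002] tool shift now [-0.0002 -0.0007 -0.0008] after turn [-0.0002 -0.0007 -0.0008]
```

```bash
python3 -m handwheel '[[0,0.006,0,-0.015,0,0,-1],[0,0,0,-0.01,0,0,-1],[0,0,0,0,0.024,0,-1],[0,0,0,0,0.022,0,-1],[0,0,0,0,0,0,-1],[0,0,0,0,0,0,-1],[0,0,0,0,0,0,-1],[0,0,0,0,0,0,-1],[0,0,0,0,0,0,-1],[0,0,0,0,0,0,-1]]';  python3 go.py 0.4834 0.1804 0.05 94.8;python3 -c "
from h import *
p,d=capture('wrist');cv2.imwrite('pics/w2.png',p[:,:,::-1])"
```

```text
clock: 6.87
ee_pos: [0.4808, 0.1783, 0.0962]
ee_rot: [-0.068, 1.571, 0.063]
wrist_force: [1.5, -1.3, -1.0]
width: -0.002
t 6.87 ee [0.4808 0.1783 0.0962] F [ 1.5 -1.3 -1. ] w -0.002
box frame x,y -0.0027 0.0247  toolx [-0.001 -0.003 -1.   ] jaw yaw deg 94.75
turn [-0.0008 -0.0009  0.0033]
world d [ 0.0026  0.0021 -0.0462] tool shift now [0.0462 0.002  0.0028] after turn [0.0462 0.0019 0.0028]
```

View pics/w2.png

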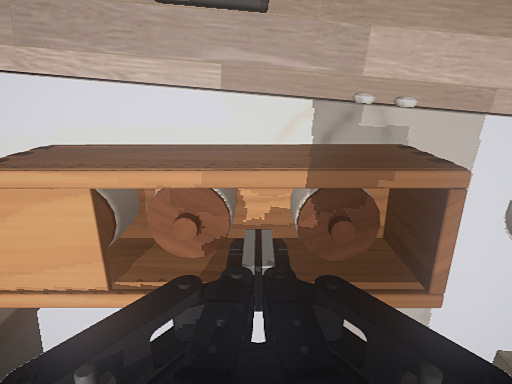

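The closed fingers (258,240) stand over the gap, with a (188,227) and b (342,228) on either side and d's white body partly visible at (120,215).

```bash
python3 -m handwheel '[[0,0,0.003,0.002,0.002,0.003,-1],[0,0,0,0.01,0,0,-1],[0,0,0,0.01,0,0,-1],[0,0,0,0.01,0,0,-1],[0,0,0,0.008,0,0,-1],[0,0,0,0.006,0,0,-1],[0,0,0,0.002,0,0,-1],[0,0,0,0,0,0,-1],[0,0,0,0,0,0,-1],[0,0,0,0,0,0,-1]]';  python3 go.py 0.4834 0.1804 0.05 94.8
```

```text
clock: 7.75
ee_pos: [0.4829, 0.1792, 0.0413]
ee_rot: [-0.064, 1.574, 0.063]
wrist_force: [-0.3, -0.4, 0.7]
width: 0.003
t 7.75 ee [0.4829 0.1792 0.0413] F [-0.3 -0.4  0.7] w 0.003
box frame x,y -0.0006 0.0254  toolx [-0.004 -0.001 -1.   ] jaw yaw deg 94.62
turn [-0.0031 -0.0042  0.0005]
world d [0.0005 0.0012 0.0087] tool shift now [-0.0087  0.0012  0.0006] after turn [-0.0087  0.0012  0.0006]
```

```bash
python3 -m handwheel '[[0,0,0,0,0.001,0,-0.8],[0,0,0,0,0,0,-0.7],[0,0,0,0,0,0,-0.6],[0,0,0,0,0,0,-0.5],[0,0,0,0,0,0,-0.4],[0,0,0,0,0,0,-0.3],[0,0,0,0,0,0,-0.2],[0,0,0,0,0,0,-0.1],[0,0,0,0,0,0,0],[0,0,0,0,0,0,0]]';  python3 go.py 0.4834 0.1804 0.05 94.8;python3 -c "
from h import *
p,d=capture('wrist');cv2.imwrite('pics/w3.png',p[:,:,::-1])"
```

```text
clock: 8.58
ee_pos: [0.4846, 0.1807, 0.0436]
ee_rot: [-0.064, 1.569, 0.064]
wrist_force: [0.2, -0.0, 1.6]
width: 0.499
t 8.58 ee [0.4846 0.1807 0.0436] F [ 0.2 -0.   1.6] w 0.499
box frame x,y 0.0013 0.0268  toolx [ 0.  0. -1.] jaw yaw deg 94.64
turn [-0.0029  0.0004 -0.    ]
world d [-0.0012 -0.0003  0.0064] tool shift now [-0.0064 -0.0002 -0.0012] after turn [-0.0064 -0.0002 -0.0012]
```

View pics/w3.png

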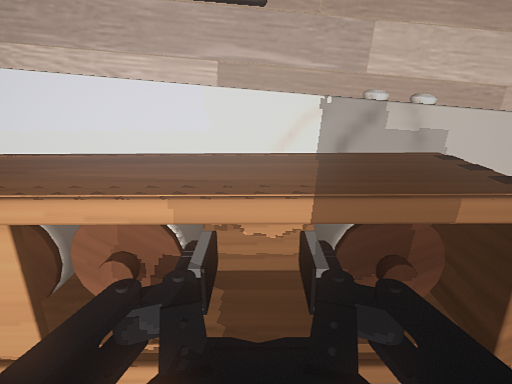

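The fingers (205,270) and (312,270) have spread a and b and both still stand upright; I open a touch more, then shut and rise.

```bash
python3 -m handwheel '[[0,0,0,0,0,0,0.06],[0,0,0,0,0,0,0.12],[0,0,0,0,0,0,0.12],[0,0,0,0,0,0,-1],[0,0,0,0,0,0,-1],[0,0,0,0,0,0,-1],[0,0,0,-0.02,0,0,-1],[0,0,0,-0.03,0,0,-1],[0,0,0,-0.04,0,0,-1],[0,0,0,-0.03,0,0.01,-1]]';  python3 go.py 0.475 0.4085 0.17 94.8;python3 -c "
from h import *
p,d=capture('wrist');cv2.imwrite('pics/w4.png',p[:,:,::-1]);c=get_calibration('wrist');np.savez('w4.npz',p=p,d=d,**c)"
```

```text
clock: 9.47
ee_pos: [0.4866, 0.18, 0.1588]
ee_rot: [-0.066, 1.59, 0.061]
wrist_force: [1.4, 1.0, -0.4]
width: 0.0
t 9.47 ee [0.4866 0.18   0.1588] F [ 1.4  1.  -0.4] w 0.0
box frame x,y 0.0031 0.026  toolx [-0.02  -0.004 -1.   ] jaw yaw deg 94.65
turn [-0.0027 -0.0199  0.0023]
world d [-0.0116  0.2285  0.0112] tool shift now [-0.0118  0.2286  0.0068] after turn [-0.0112  0.2286  0.0076]
```

View pics/w4.png

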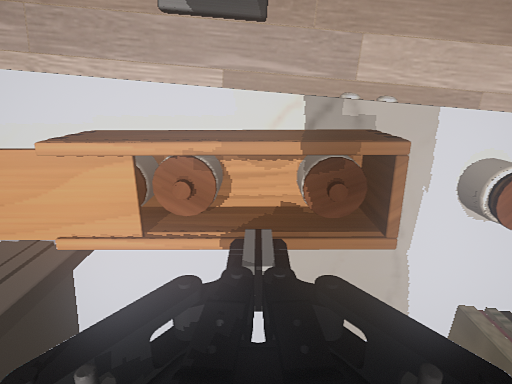

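a's knob is now at (183,189), b's at (338,191), d's edge at (143,180), and c is at right edge.

```bash
python3 - <<'E'
from h import *
z=np.load('w4.npz'); cal={k:z[k] for k in z.files}; d=z['d']
BO=np.array([0.4856,0.1539]); by=np.array([-.0838,.9965]); bx=np.array([.9965,.0838])
f=lambda q:(np.round([(q[:2]-BO)@bx,(q[:2]-BO)@by],4))
for n,u,v,h in [('a',183,188,.064),('b',338,190,.064),('d edge',152,180,.048)]:
    q=ray(cal,u,v,h); print(n,f(q),pt(cal,u,v,d[v,u]).round(3))
E
python3 -m handwheel '[[0,-0.02,0.002,0,0.03,0,-1],[0,0,0,0,0.04,0,-1],[0,0,0,0,0.04,0,-1],[0,0,0,0,0.04,0,-1],[0,0,0,0,0.04,0,-1],[0,0,0,0,0.03,0.01,-1],[0,0,0,0,0.005,0.01,-1],[0,0,0,0,0,0.01,-1],[0,0,0,0,0,0,-1],[0,0,0,0,0,0,-1]]';  python3 go.py 0.479 0.4085 0.1 94.8;python3 -c "
from h import *
p,d=capture('wrist');cv2.imwrite('pics/w5.png',p[:,:,::-1]);c=get_calibration('wrist');np.savez('w5.npz',p=p,d=d,**c)"
```

```text
a [ 0.0076 -0.0352] [0.494 0.121 0.069]
b [0.0095 0.0916] [0.486 0.245 0.068]
d edge [ 0.0054 -0.0656] [0.493 0.092 0.058]
clock: 10.35
ee_pos: [0.5098, 0.4199, 0.1688]
ee_rot: [-0.056, 1.544, 0.064]
wrist_force: [0.2, 0.4, -0.4]
width: 0.003
t 10.35 ee [0.5098 0.4199 0.1688] F [ 0.2  0.4 -0.4] w 0.003
box frame x,y 0.0464 0.263  toolx [ 0.025  0.006 -1.   ] jaw yaw deg 94.42
turn [-0.0067  0.0257 -0.0042]
world d [-0.0308 -0.0114 -0.0688] tool shift now [ 0.0679 -0.0092 -0.0333] after turn [ 0.0688 -0.0087 -0.0316]
```

View pics/w5.png

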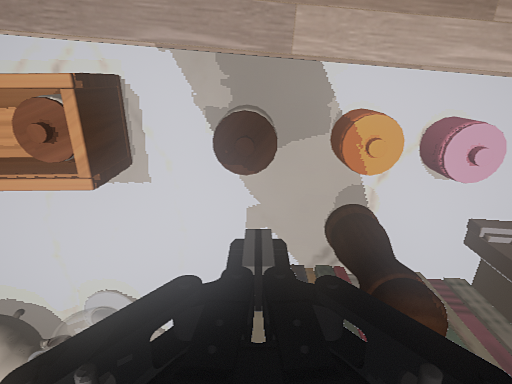

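c's cap is at (245,142) with its knob faint at (247,147); orange (368,142), pink (463,150), mill (390,260).

```bash
python3 - <<'E'
from h import *
z=np.load('w5.npz'); cal={k:z[k] for k in z.files}; d=z['d'];p=z['p']
cv2.imwrite('pics/w5c.png',cv2.convertScaleAbs(cv2.resize(p[95:190,195:300,::-1],None,fx=6,fy=6,interpolation=cv2.INTER_CUBIC),alpha=2))
C=cloud(cal,d)
s=C[100:180,205:285].reshape(-1,3)
k=s[s[:,2]>.062]; print('knob',len(k),k.mean(0).round(4),np.median(k[:,2]),k.min(0).round(3),k.max(0).round(3))
k=s[(s[:,2]>.05)]; print('disc',len(k),((k.min(0)+k.max(0))/2).round(4),np.median(k[:,2]),(k.max(0)-k.min(0)).round(3))
print('counter',np.percentile(C[180:215,230:300,2],[10,50,90]))
E
```

```text
knob 336 [0.4753 0.4066 0.0799] 0.06605998728196077 [0.428 0.399 0.062] [0.486 0.414 0.301]
disc 3304 [0.4669 0.4062 0.176 ] 0.055382649889298585 [0.077 0.053 0.25 ]
counter [-0.0014283  -0.00051578  0.00035454]
```

View pics/w5c.png

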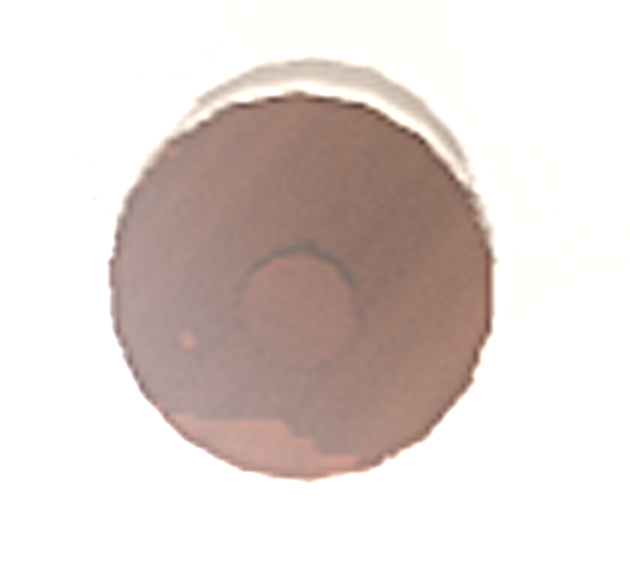

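```bash
python3 - <<'E'
from h import *
z=np.load('w5.npz'); cal={k:z[k] for k in z.files}
print(ray(cal,244.8,146.5,.066))
E
python3 go.py 0.479 0.4066 0.085 94.8
```

```text
[0.47857053 0.4070838  0.066     ]
t 10.4 ee [0.5098 0.4195 0.1687] F [-0.6 -0.5  0.2] w 0.001
box frame x,y 0.0463 0.2626  toolx [ 0.025  0.006 -1.   ] jaw yaw deg 94.39
turn [-0.0072  0.0256 -0.0042]
world d [-0.0308 -0.0129 -0.0837] tool shift now [ 0.0828 -0.0109 -0.0338] after turn [ 0.0837 -0.0103 -0.0317]
```

```bash
python3 -m handwheel '[[-0.007,0.025,-0.004,0,-0.005,-0.015,-1],[0,0,0,0,-0.005,-0.015,-1],[0,0,0,0.02,0,0,-1],[0,0,0,0.02,0,0,-1],[0,0,0,0.02,0,0,-1],[0,0,0,0.015,0,0,-1],[0,0,0,0.003,0,0,-1],[0,0,0,0,0,0,-1],[0,0,0,0,0,0,-1],[0,0,0,0,0,0,-1]]'; python3 go.py 0.4785 0.407 0.063 94.8
```

```text
clock: 11.23
ee_pos: [0.469, 0.3964, 0.0914]
ee_rot: [-0.065, 1.583, 0.06]
wrist_force: [-0.6, 0.8, -0.1]
width: 0.004
t 11.23 ee [0.469  0.3964 0.0914] F [-0.6  0.8 -0.1] w 0.004
box frame x,y 0.0038 0.2431  toolx [-0.013 -0.004 -1.   ] jaw yaw deg 94.55
turn [-0.0044 -0.0129  0.003 ]
world d [ 0.0095  0.0106 -0.0284] tool shift now [0.0282 0.0099 0.0106] after turn [0.0284 0.0097 0.0103]
```

```bash
python3 -m handwheel '[[0,-0.013,0.003,0,0.009,0.009,-1],[0,0,0,0,0,0,-1],[0,0,0,0,0,0,-1],[0,0,0,0,0,0,-1],[0,0,0,0.006,0,0,-1],[0,0,0,0.004,0,0,-1],[0,0,0,0.003,0,0,-1],[0,0,0,0,0,0,-1],[0,0,0,0,0,0,-1],[0,0,0,0,0,0,-1]]'; python3 go.py 0.4785 0.407 0.063 94.8
```

```text
clock: 12.07
ee_pos: [0.4802, 0.4086, 0.0806]
ee_rot: [-0.06, 1.564, 0.065]
wrist_force: [-0.1, -2.0, 0.5]
width: -0.0
t 12.07 ee [0.4802 0.4086 0.0806] F [-0.1 -2.   0.5] w -0.0
box frame x,y 0.016 0.2543  toolx [ 0.006  0.004 -1.   ] jaw yaw deg 94.56
turn [-0.0042  0.0065 -0.0033]
world d [-0.0017 -0.0016 -0.0176] tool shift now [ 0.0176 -0.0016 -0.0019] after turn [ 0.0176 -0.0015 -0.0018]
```

```bash
python3 -m handwheel '[[0,0.006,-0.003,0.003,-0.001,-0.001,-1],[0,0,0,0.003,0,0,-1],[0,0,0,0.003,0,0,-1],[0,0,0,0.003,0,0,-1],[0,0,0,0.003,0,0,-1],[0,0,0,0.003,0,0,-1],[0,0,0,0.003,0,0,-1],[0,0,0,0.002,0,0,-1],[0,0,0,0.002,0,0,-1],[0,0,0,0.002,0,0,-1]]'; python3 go.py 0.4785 0.407 0.063 94.8
```

```text
clock: 12.9
ee_pos: [0.4799, 0.408, 0.064]
ee_rot: [-0.06, 1.563, 0.065]
wrist_force: [-3.8, -3.2, 13.5]
width: -0.001
t 12.9 ee [0.4799 0.408  0.064 ] F [-3.8 -3.2 13.5] w -0.001
box frame x,y 0.0156 0.2537  toolx [ 0.006  0.004 -1.   ] jaw yaw deg 94.58
turn [-0.0039  0.0067 -0.0032]
world d [-0.0014 -0.001  -0.001 ] tool shift now [ 0.001  -0.0009 -0.0014] after turn [ 0.001  -0.0009 -0.0014]
```

```bash
python3 -m handwheel '[[0,0,0,-0.015,0,0,-1],[0,0,0,-0.01,0,0,-0.1],[0,0,0,0,-0.001,-0.0015,-0.1],[0,0,0,0,0,0,-0.1],[0,0,0,0,0,0,-0.1],[0,0,0,0.008,0,0,-0.1],[0,0,0,0.007,0,0,-0.1],[0,0,0,0.005,0,0,-0.1],[0,0,0,0,0,0,-0.1],[0,0,0,0,0,0,-0.1]]'; python3 go.py 0.4785 0.407 0.055 94.8;python3 -c "
from h import *
p,d=capture('wrist');cv2.imwrite('pics/w6.png',p[:,:,::-1])"
```

```text
clock: 13.73
ee_pos: [0.4767, 0.4055, 0.064]
ee_rot: [-0.062, 1.567, 0.064]
wrist_force: [-0.3, 0.5, -0.3]
width: 0.45
t 13.73 ee [0.4767 0.4055 0.064 ] F [-0.3  0.5 -0.3] w 0.45
box frame x,y 0.0122 0.2515  toolx [ 0.003  0.001 -1.   ] jaw yaw deg 94.56
turn [-0.0041  0.0029 -0.0012]
world d [ 0.0018  0.0015 -0.009 ] tool shift now [0.009  0.0013 0.0019] after turn [0.009  0.0013 0.0019]
```

View pics/w6.png

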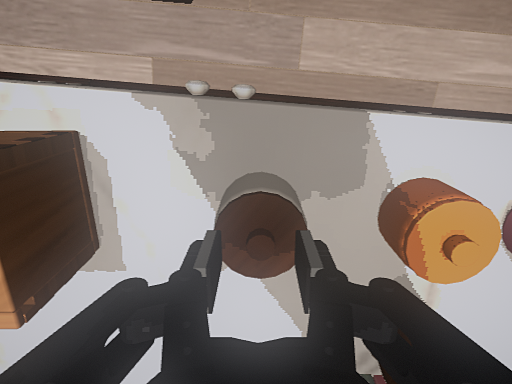

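The cap is seated low, with the knob (262,241) between the fingers (208 and 310).

```bash
python3 -m handwheel '[[0,0.003,0,0.004,0.001,0.002,-0.2],[0,0,0,0.003,0,0,-0.3],[0,0,0,0.002,0,0,-0.4],[0,0,0,0,0,0,-0.5],[0,0,0,0,0,0,-0.6],[0,0,0,0,0,0,-0.8],[0,0,0,0,0,0,-1],[0,0,0,0,0,0,-1],[0,0,0,0,0,0,-1],[0,0,0,0,0,0,-1]]' 40; python3 go.py 0.4785 0.407 0.055 94.8
```

```text
clock: 14.62
ee_pos: [0.4789, 0.407, 0.054]
ee_rot: [-0.062, 1.57, 0.064]
wrist_force: [0.7, 0.2, -0.6]
width: 0.158
t 14.62 ee [0.4789 0.407  0.054 ] F [ 0.7  0.2 -0.6] w 0.158
box frame x,y 0.0146 0.2528  toolx [-0.001  0.001 -1.   ] jaw yaw deg 94.57
turn [-0.004  -0.0005 -0.0013]
world d [-0.0004 -0.      0.001 ] tool shift now [-0.001   0.     -0.0004] after turn [-0.001   0.     -0.0004]
```

```bash
python3 -m handwheel '[[0,0,0,-0.004,0,0,-1],[0,0,0,-0.008,0,0,-1],[0,0,0,-0.015,0,0,-1],[0,0,0,-0.02,0,0,-1],[0,0,0,-0.02,0,0,-1],[0,0,0,-0.02,0,0,-1],[0,0,0,-0.02,0,0,-1],[0,0,0,-0.005,0,0,-1],[0,0,0,0,0,0,-1],[0,0,0,0,0,0,-1]]'; python3 go.py 0.4833 0.1815 0.17 94.8;python3 -c "
from h import *
p,d=capture('wrist');cv2.imwrite('pics/w7.png',p[:,:,::-1])"
```

```text
clock: 15.45
ee_pos: [0.4771, 0.4055, 0.173]
ee_rot: [-0.064, 1.574, 0.062]
wrist_force: [-0.5, 0.1, -1.6]
width: 0.16
t 15.45 ee [0.4771 0.4055 0.173 ] F [-0.5  0.1 -1.6] w 0.16
box frame x,y 0.0126 0.2514  toolx [-0.004 -0.001 -1.   ] jaw yaw deg 94.57
turn [-0.0041 -0.004   0.0011]
world d [ 0.0062 -0.224  -0.003 ] tool shift now [ 0.0033 -0.2237 -0.0116] after turn [ 0.003  -0.2237 -0.0126]
```

View pics/w7.png

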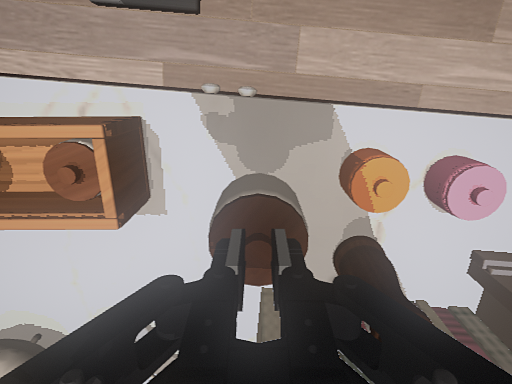

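c hangs upright in the grip (258,225). Now carry it over the gap.

```bash
python3 -m handwheel '[[0,0,0,0,-0.01,0,-1],[0,0,0,0,-0.02,0,-1],[0,0,0,0,-0.03,-0.002,-1],[0,0,0,0,-0.035,-0.003,-1],[0,0,0,0,-0.035,-0.003,-1],[0,0,0,0,-0.03,-0.002,-1],[0,0,0,0,-0.03,-0.002,-1],[0,0,0,0,-0.02,0,-1],[0,0,0,0,-0.01,0,-1],[0,0,0,0,0,0,-1]]';python3 -m handwheel '[[0,0,0,0,0,0,-1],[0,0,0,0,0,0,-1],[0,0,0,0,0,0,-1],[0,0,0,0,0,0,-1],[0,0,0,0,0,0,-1],[0,0,0,0,0,0,-1],[0,0,0,0,0,0,-1],[0,0,0,0,0,0,-1],[0,0,0,0,0,0,-1],[0,0,0,0,0,0,-1]]'; python3 go.py 0.4833 0.1815 0.17 94.8;python3 -c "
from h import *
c=get_calibration('wrist');p,d=capture('wrist');cv2.imwrite('pics/w8.png',p[:,:,::-1]);np.savez('w8.npz',p=p,d=d,**c)"
```

```text
clock: 16.33
ee_pos: [0.4734, 0.1698, 0.1587]
ee_rot: [-0.073, 1.596, 0.057]
wrist_force: [0.3, -0.7, -1.4]
width: 0.155
clock: 17.17
ee_pos: [0.4723, 0.1745, 0.1569]
ee_rot: [-0.077, 1.599, 0.063]
wrist_force: [0.7, -0.4, -1.1]
width: 0.159
t 17.17 ee [0.4723 0.1745 0.1569] F [ 0.7 -0.4 -1.1] w 0.159
box frame x,y -0.0116 0.0217  toolx [-0.029 -0.01  -1.   ] jaw yaw deg 95.11
turn [ 0.0053 -0.0293  0.0074]
world d [0.011  0.007  0.0131] tool shift now [-0.0135  0.0059  0.0112] after turn [-0.0131  0.006   0.0116]
```

View pics/w8.png

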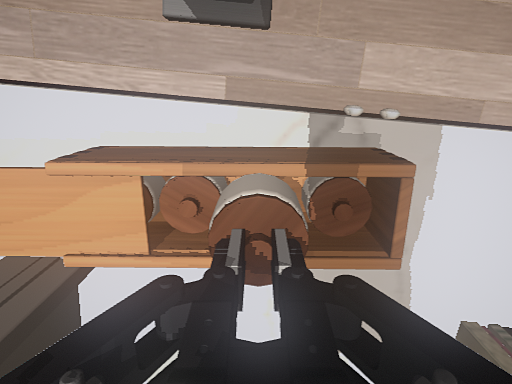

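```bash
python3 - <<'E'
from h import *
z=np.load('w8.npz'); cal={k:z[k] for k in z.files}; d=z['d']
BO=np.array([0.4856,0.1539]); by=np.array([-.0838,.9965]); bx=np.array([.9965,.0838])
f=lambda q:(np.round([(q[:2]-BO)@bx,(q[:2]-BO)@by],4))
for n,u,v,h in [('a',189,208,.064),('b',344,208,.064),('rim -x +y',415,164,.08),('rim +x+y',404,269,.08)]:
    q=ray(cal,u,v,h); print(n,f(q),pt(cal,u,v,d[v,u]).round(3))
cv2.imwrite('pics/w8c.png',cv2.resize(z['p'][140:280,120:430,::-1],None,fx=2.5,fy=2.5,interpolation=cv2.INTER_CUBIC))
E
```

```text
a [-0.0001 -0.0347] [0.489 0.119 0.064]
b [-0.0013  0.0902] [0.477 0.244 0.063]
rim -x +y [-0.0412  0.1333] [0.447 0.326 0.   ]
rim +x+y [0.0439 0.1374] [0.398 0.169 0.293]
```

View pics/w8c.png

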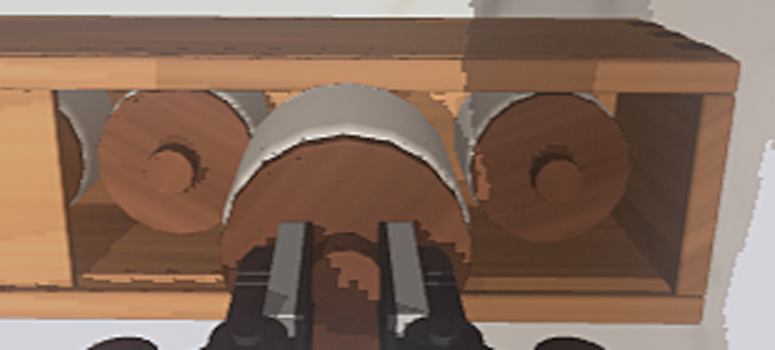

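```bash
python3 -m handwheel '[[0.005,-0.029,0.007,0,0.006,0.011,-1],[0,0,0,0,0,0,-1],[0,0,0,0,0,0,-1],[0,0,0,0,0,0,-1],[0,0,0,0,0,0,-1],[0,0,0,0,0,0,-1],[0,0,0,0,0,0,-1],[0,0,0,0,0,0,-1],[0,0,0,0,0,0,-1],[0,0,0,0,0,0,-1]]'; python3 go.py 0.4833 0.1816 0.105 94.8
```

```text
clock: 18.05
ee_pos: [0.4813, 0.1802, 0.1564]
ee_rot: [-0.067, 1.573, 0.064]
wrist_force: [0.2, 0.2, -1.9]
width: 0.158
t 18.05 ee [0.4813 0.1802 0.1564] F [ 0.2  0.2 -1.9] w 0.158
box frame x,y -0.0021 0.0266  toolx [-0.004 -0.002 -1.   ] jaw yaw deg 94.77
turn [-0.0006 -0.0037  0.0015]
world d [ 0.002   0.0014 -0.0514] tool shift now [0.0514 0.0013 0.0023] after turn [0.0514 0.0012 0.0021]
```

```bash
python3 -m handwheel '[[0,-0.004,0.001,0.005,0.001,0.002,-1],[0,0,0,0.008,0,0,-1],[0,0,0,0.008,0,0,-1],[0,0,0,0.005,0,0,-1],[0,0,0,0.002,0,0,-1],[0,0,0,0,0,0,-1],[0,0,0,0,0,0,-1],[0,0,0,0,0,0,-1],[0,0,0,0,0,0,-1],[0,0,0,0,0,0,-1]]'; python3 go.py 0.4833 0.1816 0.105 94.8;python3 -c "
from h import *
p,d=capture('wrist');cv2.imwrite('pics/w9.png',p[:,:,::-1])"
```

```text
clock: 18.88
ee_pos: [0.4826, 0.1813, 0.1243]
ee_rot: [-0.066, 1.571, 0.065]
wrist_force: [-0.6, 0.2, -0.2]
width: 0.16
t 18.88 ee [0.4826 0.1813 0.1243] F [-0.6  0.2 -0.2] w 0.16
box frame x,y -0.0007 0.0276  toolx [-0.001 -0.001 -1.   ] jaw yaw deg 94.77
turn [-0.0004 -0.0014  0.0007]
world d [ 0.0007  0.0003 -0.0193] tool shift now [0.0193 0.0002 0.0007] after turn [0.0193 0.0002 0.0007]
```

View pics/w9.png

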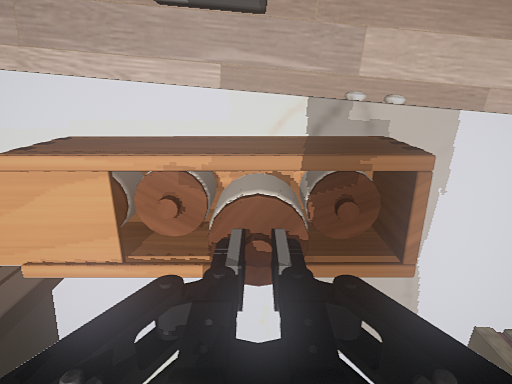

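c (258,215) is centred between a (167,205) and b (348,210), inside the rim. Lowering.

```bash
python3 -m handwheel '[[0,-0.001,0,0.006,0,0.0007,-1],[0,0,0,0.006,0,0,-1],[0,0,0,0.006,0,0,-1],[0,0,0,0.006,0,0,-1],[0,0,0,0.006,0,0,-1],[0,0,0,0.006,0,0,-1],[0,0,0,0.005,0,0,-1],[0,0,0,0.004,0,0,-1],[0,0,0,0.002,0,0,-1],[0,0,0,0,0,0,-1]]'; python3 go.py 0.4833 0.1816 0.0625 94.8
```

```text
clock: 19.77
ee_pos: [0.4831, 0.1812, 0.0717]
ee_rot: [-0.066, 1.571, 0.065]
wrist_force: [-0.1, -0.4, -2.3]
width: 0.16
t 19.77 ee [0.4831 0.1812 0.0717] F [-0.1 -0.4 -2.3] w 0.16
box frame x,y -0.0002 0.0275  toolx [-0.001 -0.001 -1.   ] jaw yaw deg 94.77
turn [-0.0006 -0.0008  0.0008]
world d [ 0.0002  0.0004 -0.0092] tool shift now [0.0092 0.0004 0.0002] after turn [0.0092 0.0003 0.0002]
```

```bash
python3 -m handwheel '[[0,0,0,0.003,0,0,-1],[0,0,0,0.003,0,0,-1],[0,0,0,0.002,0,0,-1],[0,0,0,0.001,0,0,-1],[0,0,0,0.001,0,0,-1],[0,0,0,0.001,0,0,-1],[0,0,0,0.001,0,0,-1],[0,0,0,0,0,0,-1],[0,0,0,0,0,0,-1],[0,0,0,0,0,0,-1]]'; python3 go.py 0.4833 0.1816 0.0625 94.8
```

```text
clock: 20.6
ee_pos: [0.4849, 0.1816, 0.0628]
ee_rot: [-0.066, 1.565, 0.065]
wrist_force: [0.8, -0.3, -2.4]
width: 0.156
t 20.6 ee [0.4849 0.1816 0.0628] F [ 0.8 -0.3 -2.4] w 0.156
box frame x,y 0.0017 0.0277  toolx [ 0.004 -0.    -1.   ] jaw yaw deg 94.78
turn [-0.0003  0.0044  0.0005]
world d [-0.0016  0.     -0.0003] tool shift now [ 0.0003  0.0001 -0.0016] after turn [ 0.0003  0.0001 -0.0016]
```

```bash
python3 -m handwheel '[[0,0,0,0.001,0,0,-1],[0,0,0,0.001,0,0,-1],[0,0,0,0.001,0,0,-1],[0,0,0,0,0,0,-1],[0,0,0,0,0,0,-0.6],[0,0,0,0,0,0,-0.4],[0,0,0,0,0,0,-0.25],[0,0,0,0,0,0,-0.25],[0,0,0,0,0,0,-0.25],[0,0,0,0,0,0,-0.25]]'; python3 go.py 0.4833 0.1816 0.1 94.8;python3 -c "
from h import *
p,d=capture('wrist');cv2.imwrite('pics/w10.png',p[:,:,::-1])"
```

```text
clock: 21.43
ee_pos: [0.4869, 0.1819, 0.062]
ee_rot: [-0.065, 1.561, 0.066]
wrist_force: [0.1, 0.2, 0.1]
width: 0.371
t 21.43 ee [0.4869 0.1819 0.062 ] F [0.1 0.2 0.1] w 0.371
box frame x,y 0.0037 0.0278  toolx [ 0.009  0.001 -1.   ] jaw yaw deg 94.78
turn [-0.0004  0.0087  0.0002]
world d [-0.0036 -0.0003  0.038 ] tool shift now [-0.038  -0.     -0.0033] after turn [-0.038  -0.     -0.0036]
```

View pics/w10.png

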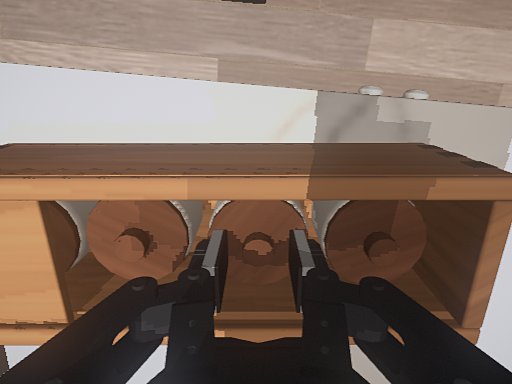

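c stands in the row (knob 258,243), level with a (132,240) and b (378,243); the fingers are free. Rise, shut, and press c and b once more as a check.

```bash
python3 -m handwheel '[[0,0.009,0,-0.01,0,-0.0035,-0.25],[0,0,0,-0.015,0,0,-0.25],[0,0,0,-0.008,0,0,-0.6],[0,0,0,0,0,0,-1],[0,0,0,0,0,0,-1],[0,0,0,0,0,0,-1],[0,0,0,0,0,0,-1],[0,0,0,0,0,0,-1],[0,0,0,0,0,0,-1],[0,0,0,0,0,0,-1]]'; python3 go.py 0.4833 0.1816 0.075 94.8
```

```text
clock: 22.32
ee_pos: [0.4815, 0.1812, 0.093]
ee_rot: [-0.066, 1.575, 0.065]
wrist_force: [-0.8, -0.7, 0.3]
width: -0.007
t 22.32 ee [0.4815 0.1812 0.093 ] F [-0.8 -0.7  0.3] w -0.007
box frame x,y -0.0017 0.0276  toolx [-0.005 -0.001 -1.   ] jaw yaw deg 94.77
turn [-0.0005 -0.005   0.0007]
world d [ 0.0018  0.0004 -0.018 ] tool shift now [0.018  0.0002 0.0019] after turn [0.018  0.0002 0.0018]
```

```bash
python3 -m handwheel '[[0,-0.005,0,0.006,0,0.002,-1],[0,0,0,0.005,0,0,-1],[0,0,0,0.004,0,0,-1],[0,0,0,0.003,0,0,-1],[0,0,0,0.002,0,0,-1],[0,0,0,0.002,0,0,-1],[0,0,0,0.002,0,0,-1],[0,0,0,0.002,0,0,-1],[0,0,0,0.002,0,0,-1],[0,0,0,0.002,0,0,-1]]'; python3 go.py 0.4833 0.1816 0.072 94.8
```

```text
clock: 23.15
ee_pos: [0.4841, 0.1815, 0.0719]
ee_rot: [-0.066, 1.563, 0.065]
wrist_force: [-5.7, -2.2, 18.3]
width: -0.002
t 23.15 ee [0.4841 0.1815 0.0719] F [-5.7 -2.2 18.3] w -0.002
box frame x,y 0.0008 0.0276  toolx [ 0.007 -0.    -1.   ] jaw yaw deg 94.81
turn [0.0001 0.0066 0.001 ]
world d [-0.0008  0.0001  0.0001] tool shift now [-0.0001  0.0002 -0.0008] after turn [-0.0001  0.0002 -0.0008]
```

```bash
python3 -m handwheel '[[0,0.006,0,-0.015,0,0,-1],[0,0,0,-0.03,0,0,-1],[0,0,0,-0.03,0,0,-1],[0,0,0,-0.02,0,0,-1],[0,0,0,0,-0.02,0.01,-1],[0,0,0,0,-0.02,0.01,-1],[0,0,0,0,-0.02,0,-1],[0,0,0,0,0,0,-1],[0,0,0,0,0,0,-1],[0,0,0,0,0,0,-1]]'; python3 -m handwheel '[[0,0,0,0,0,0,-1],[0,0,0,0,0,0,-1],[0,0,0,0,0,0,-1],[0,0,0,0,0,0,-1],[0,0,0,0,0,0,-1],[0,0,0,0,0,0,-1],[0,0,0,0,0,0,-1],[0,0,0,0,0,0,-1],[0,0,0,0,0,0,-1],[0,0,0,0,0,0,-1]]'; python3 go.py 0.51 -0.2 0.15 94.8;python3 -c "
from h import *
c=get_calibration('wrist');p,d=capture('wrist');cv2.imwrite('pics/w11.png',p[:,:,::-1]);np.savez('w11.npz',p=p,d=d,**c)
p,d=capture('top');cv2.imwrite('pics/t1.png',cv2.resize(p[150:230,90:330,::-1],None,fx=3,fy=3));np.savez('t1.npz',p=p,d=d)"
```

```text
clock: 23.98
ee_pos: [0.5087, 0.1221, 0.1709]
ee_rot: [-0.069, 1.57, 0.067]
wrist_force: [0.2, 0.3, 0.6]
width: 0.002
clock: 24.82
ee_pos: [0.5066, 0.1256, 0.1696]
ee_rot: [-0.072, 1.573, 0.071]
wrist_force: [-0.1, -0.6, 0.1]
width: 0.002
t 24.82 ee [0.5066 0.1256 0.1696] F [-0.1 -0.6  0.1] w 0.002
box frame x,y 0.0186 -0.0299  toolx [-0.003 -0.    -1.   ] jaw yaw deg 95.23
turn [ 0.0075 -0.003   0.0002]
world d [ 0.0034 -0.3256 -0.0196] tool shift now [ 0.0198 -0.3246 -0.0263] after turn [ 0.0196 -0.3248 -0.0239]
```

View pics/w11.png

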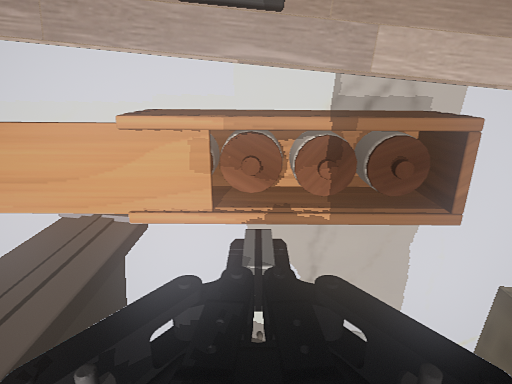

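View pics/t1.png

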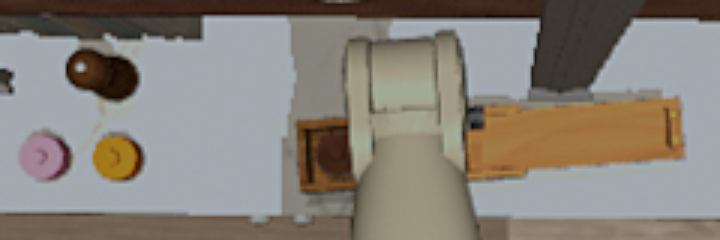

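The wrist view shows a (252,166), c (324,168) and b (404,170) all with low caps, and d's edge at (214,150). The top view shows the wrist bulging ahead of the tool, so I check its clearance to the post before pushing.

```bash
python3 - <<'E'
from h import *
cal=get_calibration('top'); z=np.load('t1.npz'); d=z['d']; C=cloud(cal,d)
A=C[155:215,203:250].reshape(-1,3); A=A[(A[:,2]>.2)]
print(len(A))
for lo in np.arange(.2,.8,.05):
    s=A[(A[:,2]>lo)&(A[:,2]<lo+.05)]
    if len(s)>3: print(round(lo,2),len(s),s.min(0).round(3),s.max(0).round(3))
# post in top
P=C[150:190,255:300].reshape(-1,3); P=P[(P[:,2]>.1)]; print('post',P.min(0).round(3),P.max(0).round(3))
s=P[(P[:,2]<.8)]; print(s.min(0),s.max(0))
# knobs
z=np.load('w11.npz'); cal={k:z[k] for k in z.files}; d=z['d']; C=cloud(cal,d)
BO=np.array([0.4856,0.1539]); by=np.array([-.0838,.9965]); bx=np.array([.9965,.0838])
for n,u,v in [('a',252,166),('c',324,168),('b',404,170)]:
    q=ray(cal,u,v,.064); print(n,np.round([(q[:2]-BO)@bx,(q[:2]-BO)@by],4),np.median(C[v-2:v+3,u-2:u+3,2]).round(4))
q=pt(cal,214,150,d[150,214]);print('d',q.round(3),((q[:2]-BO)@by).round(4))
E
```

```text
2182
0.2 9 [0.497 0.071 0.24 ] [0.52  0.081 0.25 ]
0.25 23 [0.497 0.071 0.251] [0.522 0.08  0.269]
0.3 88 [0.605 0.07  0.314] [0.608 0.211 0.347]
0.45 4 [0.468 0.078 0.461] [0.477 0.078 0.473]
0.6 891 [0.418 0.071 0.601] [0.556 0.175 0.65 ]
0.65 1151 [0.418 0.071 0.65 ] [0.519 0.169 0.682]
post [ 0.391 -0.064  0.103] [0.625 0.052 1.845]
[ 0.55439445 -0.06394132  0.10278725] [0.62472409 0.05209953 0.78315497]
a [ 0.0004 -0.035 ] 0.0637
c [0.0016 0.0238] 0.0637
b [0.0027 0.0895] 0.0637
d [0.484 0.084 0.038] -0.0694
```

Margin to the post is about 7–10 mm at the centre of the batten, so I push on its robot-side half (box x ≈ -0.012) with a slight lean away. First step back in x, then go round behind the batten.

```bash
python3 -m handwheel '[[0.0075,-0.03,0,0,0,-0.02,-1],[0,-0.01,0,0,0,-0.02,-1],[0,0,0,0,0,-0.01,-1],[0,0,0,0,-0.02,0,-1],[0,0,0,0,-0.04,0,-1],[0,0,0,0,-0.04,0,-1],[0,0,0,0,-0.04,0,-1],[0,0,0,0,-0.03,0,-1],[0,0,0,0,-0.01,0,-1],[0,0,0,0,0,0,-1]]'; python3 go.py 0.5068 -0.2176 0.13 94.8
```

```text
clock: 25.75
ee_pos: [0.473, -0.0645, 0.1693]
ee_rot: [-0.069, 1.527, 0.07]
wrist_force: [-0.0, 0.7, 0.3]
width: -0.002
t 25.75 ee [ 0.473  -0.0645  0.1693] F [-0.   0.7  0.3] w -0.002
box frame x,y -0.0309 -0.2165  toolx [ 0.042  0.003 -0.999] jaw yaw deg 95.1
turn [0.0052 0.0425 0.0008]
world d [ 0.0338 -0.1531 -0.0393] tool shift now [ 0.0403 -0.1555  0.0184] after turn [ 0.0393 -0.1554  0.0209]
```

```bash
python3 -m handwheel '[[0.005,0,0,0,-0.02,0,-1],[0,0,0,0,-0.03,0,-1],[0,0,0,0,-0.035,0,-1],[0,0,0,0,-0.03,0.005,-1],[0,0,0,0,-0.02,0.006,-1],[0,0,0,0,-0.01,0.007,-1],[0,0,0,0,0,0,-1],[0,0,0,0,0,0,-1],[0,0,0,0,0,0,-1],[0,0,0,0,0,0,-1]]'; python3 go.py 0.5068 -0.2176 0.087 94.8;python3 -c "
from h import *
c=get_calibration('wrist');p,d=capture('wrist');cv2.imwrite('pics/w12.png',p[:,:,::-1]);np.savez('w12.npz',p=p,d=d,**c)"
```

```text
clock: 26.58
ee_pos: [0.505, -0.2011, 0.1694]
ee_rot: [-0.066, 1.529, 0.08]
wrist_force: [-0.1, 0.0, -0.0]
width: 0.001
t 26.58 ee [ 0.505  -0.2011  0.1694] F [-0.1  0.  -0. ] w 0.001
box frame x,y -0.0104 -0.3554  toolx [ 0.04   0.011 -0.999] jaw yaw deg 95.35
turn [ 0.0095  0.0406 -0.0074]
world d [ 0.0018 -0.0165 -0.0824] tool shift now [ 0.0822 -0.0172 -0.0031] after turn [ 0.0824 -0.0166  0.0004]
```

View pics/w12.png

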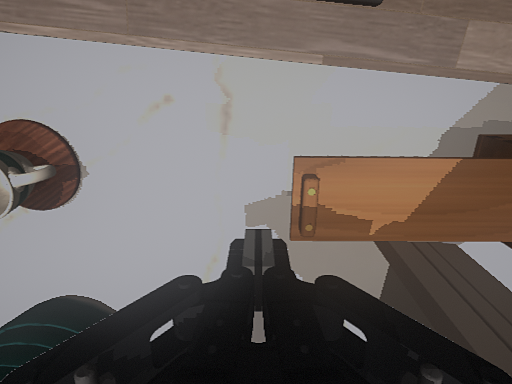

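The batten spans (302–320, 175–236) on the lid's overhanging end; the cup and coaster (35,165) are well clear.

```bash
python3 - <<'E'
from h import *
z=np.load('w12.npz'); cal={k:z[k] for k in z.files}; d=z['d']; C=cloud(cal,d)
BO=np.array([0.4856,0.1539]); by=np.array([-.0838,.9965]); bx=np.array([.9965,.0838])
for n,u,v,h in [('bat -y near',303,177,.09),('-y far',301,236,.09),('+y near',320,177,.09),('+y far',319,236,.09),('lid end',292,200,.074)]:
    q=ray(cal,u,v,h); print(n,np.round([(q[:2]-BO)@bx,(q[:2]-BO)@by],4),C[v,u].round(3))
print(np.median(C[180:230,305:316,2]),np.median(C[180:230,330:350,2]))
E
```

```text
bat -y near [-0.0239 -0.322 ] [ 0.491 -0.167  0.082]
-y far [ 0.0252 -0.3205] [ 0.546 -0.16   0.075]
+y near [-0.024  -0.3095] [ 0.493 -0.152  0.074]
+y far [ 0.0251 -0.3063] [ 0.546 -0.144  0.072]
lid end [ 0.0012 -0.327 ] [ 0.515 -0.172  0.072]
0.08953494869518118 0.07356965086200523
```

```bash
python3 -m handwheel '[[0.009,0,-0.007,0.01,-0.006,0,-1],[0,0,0,0.015,0,0,-1],[0,0,0,0.015,0,0,-1],[0,0,0,0.015,0,0,-1],[0,0,0,0.01,0,0,-1],[0,0,0,0.005,0,0,-1],[0,0,0,0,0,0,-1],[0,0,0,0,0,0,-1],[0,0,0,0,0,0,-1],[0,0,0,0,0,0,-1]]'; python3 go.py 0.505 -0.20 0.087 94.8
```

```text
clock: 27.47
ee_pos: [0.5082, -0.1994, 0.1006]
ee_rot: [-0.072, 1.526, 0.074]
wrist_force: [0.0, 1.3, -0.3]
width: 0.004
t 27.47 ee [ 0.5082 -0.1994  0.1006] F [ 0.   1.3 -0.3] w 0.004
box frame x,y -0.0071 -0.3539  toolx [ 0.044  0.003 -0.999] jaw yaw deg 95.33
turn [0.0092 0.0438 0.0006]
world d [-0.0032 -0.0006 -0.0136] tool shift now [ 0.0135 -0.0003 -0.0038] after turn [ 0.0136 -0.0004 -0.0032]
```

```bash
python3 -m handwheel '[[0.009,0,0,0.006,0,-0.004,-1],[0,0,0,0.004,0,-0.002,-1],[0,0,0,0.003,0,0,-1],[0,0,0,0,0,0,-1],[0,0,0,0,0.006,0,-1],[0,0,0,0,0.006,0,-1],[0,0,0,0,0.006,0,-1],[0,0,0,0,0.006,0,-1],[0,0,0,0,0.006,0,-1],[0,0,0,0,0.006,0,-1]]'; python3 go.py 0.505 -0.17 0.087 94.8
```

```text
clock: 28.3
ee_pos: [0.5003, -0.1639, 0.088]
ee_rot: [-0.066, 1.523, 0.06]
wrist_force: [-0.9, -3.2, -0.8]
width: 0.001
t 28.3 ee [ 0.5003 -0.1639  0.088 ] F [-0.9 -3.2 -0.8] w 0.001
box frame x,y -0.0119 -0.3179  toolx [ 0.047 -0.002 -0.999] jaw yaw deg 94.6
turn [-0.0034  0.0467  0.0059]
world d [ 0.0047 -0.0061 -0.001 ] tool shift now [ 0.0013 -0.0065  0.0041] after turn [ 0.001  -0.0065  0.0041]
```

```bash
python3 -m handwheel '[[0,0,0.006,0.001,0.008,0,-1],[0,0,0,0,0.009,0,-1],[0,0,0,0,0.009,0,-1],[0,0,0,0,0.009,0,-1],[0,0,0,0,0.009,0,-1],[0,0,0,0,0.009,0,-1],[0,0,0,0,0.009,0,-1],[0,0,0,0,0.009,0,-1],[0,0,0,0,0.009,0,-1],[0,0,0,0,0.006,0,-1]]'; python3 go.py 0.4856 0.0109 0.087 94.8;python3 -c "
from h import *
p,d=capture('wrist');cv2.imwrite('pics/w13.png',p[:,:,::-1])"
```

```text
clock: 29.13
ee_pos: [0.4926, -0.0691, 0.0876]
ee_rot: [-0.063, 1.523, 0.063]
wrist_force: [-0.5, -2.7, -0.5]
width: -0.001
t 29.13 ee [ 0.4926 -0.0691  0.0876] F [-0.5 -2.7 -0.5] w -0.001
box frame x,y -0.0117 -0.2228  toolx [ 0.047  0.002 -0.999] jaw yaw deg 94.65
turn [-0.0026  0.0472  0.0019]
world d [-0.007   0.08   -0.0006] tool shift now [ 0.0005  0.0803 -0.0005] after turn [ 0.0006  0.0803 -0.0003]
```

View pics/w13.png

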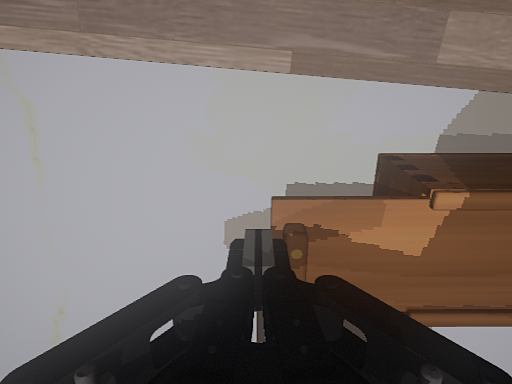

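The fingers (258,245) bear on the batten (297,240) and the lid is sliding with under 3 N; continuing.

```bash
python3 -m handwheel '[[0,0,0,0,0.008,0,-1],[0,0,0,0,0.008,0,-1],[0,0,0,0,0.008,0,-1],[0,0,0,0,0.008,0,-1],[0,0,0,0,0.008,0,-1],[0,0,0,0,0.007,0,-1],[0,0,0,0,0.006,0,-1],[0,0,0,0,0.005,0,-1],[0,0,0,0,0.004,0,-1],[0,0,0,0,0.003,0,-1]]'; python3 go.py 0.4856 0.0109 0.087 94.8
```

```text
clock: 30.02
ee_pos: [0.4865, 0.0035, 0.0876]
ee_rot: [-0.063, 1.523, 0.065]
wrist_force: [0.1, -3.1, 0.5]
width: 0.001
t 30.02 ee [0.4865 0.0035 0.0876] F [ 0.1 -3.1  0.5] w 0.001
box frame x,y -0.0117 -0.15  toolx [ 0.047  0.003 -0.999] jaw yaw deg 94.7
turn [-0.0017  0.0471  0.0012]
world d [-0.0009  0.0074 -0.0006] tool shift now [ 0.0006  0.0075 -0.0003] after turn [ 0.0006  0.0075 -0.0003]
```

```bash
python3 -m handwheel '[[0,0,0,0,0.002,0,-1],[0,0,0,0,0.002,0,-1],[0,0,0,0,0.002,0,-1],[0,0,0,0,0.002,0,-1],[0,0,0,0,0.002,0,-1],[0,0,0,0,0.002,0,-1],[0,0,0,0,0.002,0,-1],[0,0,0,0,0.002,0,-1],[0,0,0,0,0.002,0,-1],[0,0,0,0,0.002,0,-1]]'; python3 go.py 0.4856 0.0109 0.087 94.8
```

```text
clock: 30.85
ee_pos: [0.4856, 0.0122, 0.088]
ee_rot: [-0.078, 1.525, 0.034]
wrist_force: [-0.4, -8.4, 0.3]
width: -0.001
t 30.85 ee [0.4856 0.0122 0.088 ] F [-0.4 -8.4  0.3] w -0.001
box frame x,y -0.0118 -0.1412  toolx [ 0.046 -0.027 -0.999] jaw yaw deg 94.07
turn [-0.012   0.044   0.0303]
world d [-0.     -0.0013 -0.001 ] tool shift now [ 0.001  -0.0012 -0.0002] after turn [ 0.001  -0.0013 -0.0001]
```

Stalled with rising force at the place expected for shut. Back away and check.

```bash
python3 -m handwheel '[[0,0,0.03,0,-0.01,0,-1],[0,0,0,0,-0.015,-0.005,-1],[0,0,0,-0.02,0,-0.005,-1],[0,0,0,-0.03,0,0,-1],[0,0,0,-0.03,0,0,-1],[0,0,0,-0.02,0.01,0,-1],[0,0,0,-0.02,0.02,0,-1],[0,0,0,0,0.03,0,-1],[0,0,0,0,0.03,0,-1],[0,0,0,0,0.03,0,-1]]'; python3 -m handwheel '[[0,0,0,-0.02,0.03,0,-1],[0,0,0,-0.02,0.02,0,-1],[0,0,0,0,0.01,0,-1],[0,0,0,0,0,0,-1],[0,0,0,0,0,0,-1],[0,0,0,0,0,0,-1],[0,0,0,0,0,0,-1],[0,0,0,0,0,0,-1],[0,0,0,0,0,0,-1],[0,0,0,0,0,0,-1]]';python3 go.py; python3 -c "
from h import *
c=get_calibration('wrist');p,d=capture('wrist');cv2.imwrite('pics/w14.png',p[:,:,::-1]);np.savez('w14.npz',p=p,d=d,**c)
p,d=capture('scene');cv2.imwrite('pics/s2.png',cv2.resize(p[130:300,120:320,::-1],None,fx=3.5,fy=3.5,interpolation=cv2.INTER_CUBIC))"
```

```text
clock: 31.68
ee_pos: [0.4623, 0.1072, 0.2129]
ee_rot: [-0.034, 1.529, 0.058]
wrist_force: [0.3, 0.1, -0.2]
width: -0.001
clock: 32.52
ee_pos: [0.4526, 0.1736, 0.2523]
ee_rot: [-0.031, 1.537, 0.067]
wrist_force: [0.4, -0.4, 0.1]
width: -0.002
t 32.52 ee [0.4526 0.1736 0.2523] F [ 0.4 -0.4  0.1] w -0.002
box frame x,y -0.0313 0.0224  toolx [ 0.032  0.024 -0.999] jaw yaw deg 93.62
```

View pics/w14.png

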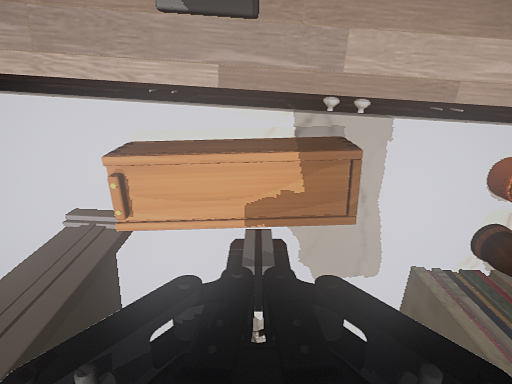

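View pics/s2.png

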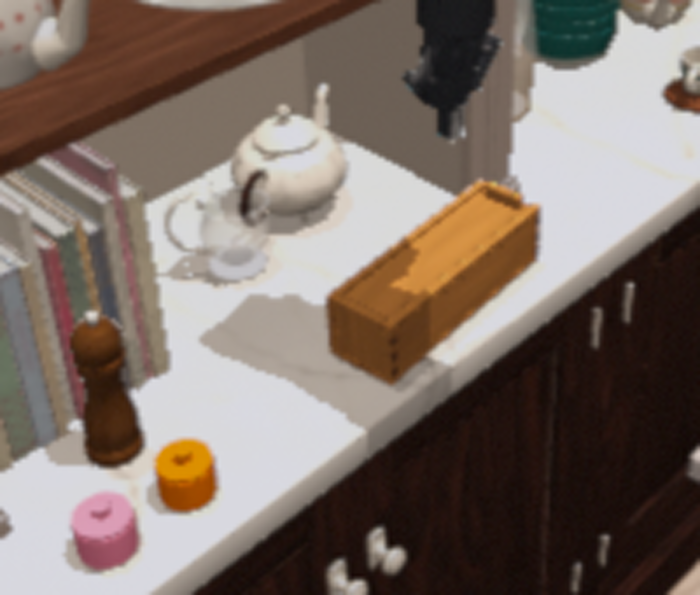

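The lid covers the whole row: batten (119,193), end wall (352,188); mill, orange and pink are unmoved. Measuring the batten and end gap.

```bash
python3 - <<'E'
from h import *
z=np.load('w14.npz'); cal={k:z[k] for k in z.files}; d=z['d']; p=z['p']; C=cloud(cal,d)
cv2.imwrite('pics/w14c.png',cv2.resize(p[130:240,95:375,::-1],None,fx=2.8,fy=2.8,interpolation=cv2.INTER_CUBIC))
BO=np.array([0.4856,0.1539]); by=np.array([-.0838,.9965]); bx=np.array([.9965,.0838])
B=C-np.r_[BO,0]; X=B[...,:2]@bx; Y=B[...,:2]@by; Z=C[...,2]
m=(np.abs(X)<.022)&(Z>.084)&(Z<.1)&(Y<-.09)&(Y>-.15); print('batten',m.sum(),np.percentile(Y[m],[2,50,98]).round(4),np.median(Z[m]))
v0=185
for u in range(335,364,2): print(u,Y[v0,u].round(4),Z[v0,u].round(4),end=' | ')
for n,u,v,h in [('bat-y',114,195,.09),('bat+y',126,195,.09),('outer +y rim',361,190,.08),('outer -y',110,195,.074)]:
    q=ray(cal,u,v,h); print(n,((q[:2]-BO)@by).round(4))
E
```

```text
batten 506 [-0.1278 -0.1213 -0.1168] 0.08908391870947252
335 0.11 0.0736 | 337 0.1125 0.0727 | 339 0.1147 0.0729 | 341 0.1167 0.0733 | 343 0.1191 0.073 | 345 0.121 0.0739 | 347 0.1233 0.0735 | 349 0.1249 0.0752 | 351 0.1262 0.078 | 353 0.1276 0.0802 | 355 0.1302 0.0789 | 357 0.132 0.08 | 359 0.1638 0.0004 | 361 0.1663 0.001 | 363 0.1692 0.0005 | bat-y -0.1233
bat+y -0.1111
outer +y rim 0.1369
outer -y -0.1355
```

View pics/w14c.png

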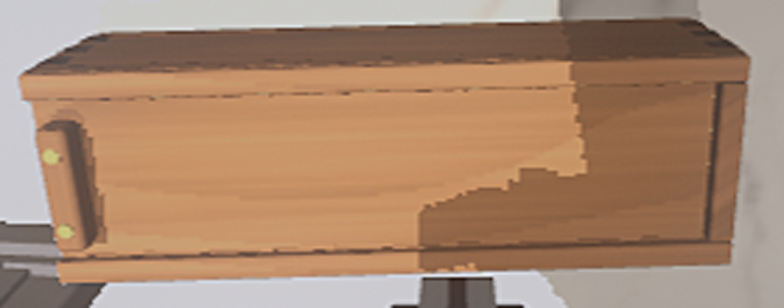

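```bash
python3 -c "
from bench import order,monitor
s=monitor.get_state();print(s['clock'],abs(s['qd']).max());print(order.job_done())"
```

```text
32.6167 0.005921686499146388
the job is handed in; nothing more can be done
None
```

The spice box is packed and shut, and I handed the job in at 32.6 s of the 72 s allowed.

**What I did**
- Pressed cap a home.
- Spread a and b apart by opening the fingers between them.
- Pressed cap c home on the counter, carried c by its knob and set it upright in the gap, then pressed it again.
- Pushed the lid shut by its batten, working on the robot-side half to stay clear of the shelf post.

**Last checks**
- **Canisters:** before the lid closed, a, c and b stood at box y of -0.035, +0.024 and +0.090 m, within 3 mm of the centre line. All three knob tops measured 0.064 m, which is caps home. c's y read 4 mm off where it was set down at +0.028 m, but it stood in clear space.
- **Lid:** it slid with about 3 N and stopped at the end wall at 8 N. The batten measured y = -0.121 m against -0.123 m expected when shut. The lid surface runs right up to the end wall, with no visible gap.
- **Other objects:** the cup, coaster, spoon and mill look untouched in the pictures, but I did not measure them again at the end. The gripper ended up clear of everything.

**Not fully checked**
- Canister d was only ever seen as a sliver of its body under the lid. That its cap is home rests on the description and on the lid passing over it freely.
- One earlier reading put a and b about 8 mm off the centre line. It was taken while the arm was still moving, and two later readings with the arm still did not repeat it.

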